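# Take the vertebra set apart for the class

### The arm

A 6-joint arm with a two-finger parallel gripper is mounted at the origin on the work surface. World frame = base frame: x ahead of the robot, y to its left, z up, the work surface at z = 0. Lengths are in m, angles in rad, forces in N, time in s.
With the tool pointing down it reaches from about 0.4 to 0.825 m from the base axis. Payload 7 kg.
Tool frame: the origin (TCP) lies on the centre line of the jaws, within the pads' length; the fingertips stand 25 mm ahead of it and the grasp point (between the pads) lies 6 mm ahead of it; z points along the fingers, y is the direction in which the jaws open and shut (so a half turn about z gives the same grasp; the last joint's range is limited). The gripper opens to 88 mm and grips with 3 to 60 N. Pads are 19 mm wide; open, the fingers measure 130 mm over their backs; the gripper's body (78 mm by 193 mm) begins 47 mm behind the grasp point.
Start: joints at [-0.856, 0.359, 0.012, 0, -1.224, -0.288], TCP at [0.279, -0.614, 0.218] pointing down, gripper open.
Joint ranges: [-3.07, 3.07], [-1.43, 2.12], [-1.02, 1.25], [-3.03, 1.67], [-3.05, -0], [-3.03, 3.03]. Speed limits (rad/s): [2.39, 2.39, 3.01, 3.14, 3.14, 3.14].

### API

Orientations are given as [roll, pitch, yaw] about the fixed x, y, z axes, in that order (R = Rz(yaw) Ry(pitch) Rx(roll)).
In Python, from station import * gives the robot as it stands. The module is installed in compiled form; this text tells all that it offers.
- The arm moves only by the tool step_arm, never from a script. Its argument "commands" is text: rows parted by semicolons, each of 6 numbers parted by spaces: the shift along the tool's x, y, z in mm, then the turn, a rotation vector about the tool's x, y, z in rad. A call has 1 to 8 rows; each row shifts and turns the commanded pose from where the row before left it, along the tool's axes as they then stand; what a row does not reach is not made up. A row lasts 1/8 s, in which the tool goes at most 62.5 mm and 10.7 degrees, less where a joint would pass 70% of its speed; a pose out of reach is approached as far as the arm can. A call is refused whole if a number of a shift passes 62.5 or a number of a turn 0.188, either way. A call with a gripper value outside its range is refused whole. "jaw" is the finger opening in mm, from 0 to 87.6, set as the call begins (left out, the last holds). The fingers move at their own pace and stop on an object; "grip_force" is the grip in N (left out, the last holds). Time passes only in rows, so rows that do not move let the fingers close. It gives the time, the measured TCP pose, the force and the opening at its end, in the units of the state.
- get_state(): the state, without advancing time (a new reading comes with each control period).
- grab_frame(name): name is "scene" or "top" or "wrist"; returns a dict with "frame" (384x512x3 uint8, red, green, blue), "fovy" (degrees; the focal length in pixels is half the picture's height over the tangent of half this angle, whatever the lens; pixels are square), "cx", "cy" (the principal point, pixels), "k1" (the pictures are not rectified: a ray, as slopes to the right and down, at radius r is drawn at 1 + k1 r^2 times it, then the intrinsics apply), "rvec" (rotation vector, rad) and "tvec" (3), from world to camera coordinates, as OpenCV has them; the wrist camera has in their place "tool_from_camera" (4x4, takes a point from camera to tool coordinates, whose origin is the TCP and whose axes are the flange's). Camera axes: x right, y down, z forward; pixel columns grow to the right and rows downward; lengths in m; the calibration is good to about 2 mm. A picture is of the moment at which its call begins: read the wrist's pose just before it. There is no depth.
- job_done(): hands the job in, once; it reports no verdict.
Trained networks look in a picture, given as the dict that the camera call returned (one of the last four; its "shot" number tells which), for a name from the list of things; names that differ only in an ending like _2 or _b are one class to them, and where a whole thing is asked for, a point or a joint stands for the part that bears it (a point fixed in the world has none). Each returns a list of dicts, best first, with "conf" (0 to 1); they miss things now and then, are a little off and sometimes report something else, mostly with a low value. They report only what shows in the picture. A call takes as long as a camera call.
- recognise(picture, name): "pixel" ([column, row] in pixels, amid what is visible of it).
The state is a dict: "t": time; "q": joint angles; "qd": joint speeds; "joint_efforts": joint torques, N m; "eef_pos": TCP position; "ee_rot": TCP orientation; "force": force on the tool from outside, world axes, zero at the start; "moment": the same for the moment, N m; "width": finger opening in m.
Only numpy, scipy, OpenCV 4.12 (cv2) and the standard library are available. Lean on these libraries where they do the work, as an engineer would, in place of code of your own. Each camera call takes 0.05 s, during which the arm holds its last target.

### The job

Take the vertebra set apart for the class: unscrew the brass nut from the post of the stand and lay it flat in the white dish, lift the vertebrae off the post and stand each upright on the display base of its own colour, with its post hole over the white spot in the middle. Do not disturb the small specimen jar that stands among the things.

Things in the scene. Friction and masses are not known exactly. Their poses are not given: they have to be found in the camera images.
- nut_mid (a point): Brass knurled thumb nut, a ring 28 mm across and 16 mm high, at first on the threaded top of the post, resting on the red vertebra; point at its centre, z up. Right-hand thread: counter-clockwise from above unscrews it, rising 6 mm per turn (1 mm play either way). From its start it needs about one full turn, then lifts off freely. It turns easily. 50 g.
- cervical_mid (a point): Red cervical vertebra, ivory disc fixed beneath; point half-way up on the axis of its 13 mm post hole, z up. 15 mm high, underside 7.5 mm below the point. Grasp the block round the hole across y: 29 mm wide, 24 mm along x, sides clear 12 mm before and behind the hole. Behind (+x) two transverse processes (56 mm across) and a spinous process to x = 38 mm, none higher than the block. 30 g.
- thoracic_mid (a point): Yellow thoracic vertebra, ivory disc fixed beneath; point half-way up on the axis of its 13 mm post hole, z up. 18 mm high, underside 9 mm below the point. Grasp the block round the hole across y: 34 mm wide, 28 mm along x, sides clear 12 mm before and behind the hole. Behind (+x) two transverse processes (66 mm across) and a spinous process to x = 46 mm, none higher than the block. 45 g.
- lumbar_mid (a point): Blue lumbar vertebra, ivory disc fixed beneath; point half-way up on the axis of its 13 mm post hole, z up. 26 mm high, underside 13 mm below the point. Grasp the block round the hole across y: 46 mm wide, 34 mm along x, sides clear 12 mm before and behind the hole. Behind (+x) two transverse processes (88 mm across) and a spinous process to x = 55 mm, none higher than the block. 75 g.
- stand: Fixed stand: dark wooden disc 120 mm across, 15 mm high, steel post of 10 mm diameter at its centre, threaded at the top, tip 86 mm above the table. At the start it carries, from below, the blue, yellow and red vertebra and the nut, undersides 15, 41, 59 and 74 mm above the table, their axes parallel to its own. Origin at the centre of its underside.
- base_red: Fixed round white display base, 112 mm across, its top covered with red felt with a white spot 18 mm wide at the centre; origin at the centre of its underside, top surface 12 mm higher.
- base_yellow: Fixed round white display base, 112 mm across, its top covered with yellow felt with a white spot 18 mm wide at the centre; origin at the centre of its underside, top surface 12 mm higher.
- base_blue: Fixed round white display base, 112 mm across, its top covered with blue felt with a white spot 18 mm wide at the centre; origin at the centre of its underside, top surface 12 mm higher.
- dish: Fixed shallow white porcelain dish, 92 mm across at the rim, 13 mm high, wall 3 mm, flat inner floor 70 mm across and 4 mm above the table; origin at the centre of its underside.
- jar_mid (a point): Loose museum jar among the things, clear cylinder with snails on a card, grey lid, 72 mm across its flanged foot and lid, 115 mm high; point on its axis half-way up. Not to be disturbed.

How it is judged:
On the way, in this order (a step that is already met when the one before it is completed fails the run):
1. the nut is unscrewed: about a quarter turn, still on the thread (angle between the x axis of nut_mid and the x axis of stand, either way round above 1.2 rad and horizontal distance between nut_mid and stand below 0.006 m and z of nut_mid in the frame of stand below 0.094 m).
2. the nut is unscrewed further: about half a turn, still on the thread (angle between the x axis of nut_mid and the x axis of stand, either way round below 0.4 rad and horizontal distance between nut_mid and stand below 0.006 m and z of nut_mid in the frame of stand below 0.094 m).
At the end, for the whole second after the job is handed in: Each vertebra stands upright (within 0.12 rad) and at rest on the display base of its own colour, its hole axis within 15 mm of the base's centre; the nut lies at rest on the floor of the white dish, within 30 mm of its centre and flat (its middle less than 15 mm above the table); all released (horizontal distance between cervical_mid and base_red below 0.015 m and angle between each of cervical_mid, thoracic_mid, lumbar_mid's own z axis and vertical below 0.12 rad and contact force between cervical and base_red above 0.05 N and linear speed of each of cervical, thoracic, lumbar, nut below 0.02 m/s and horizontal distance between thoracic_mid and base_yellow below 0.015 m and contact force between thoracic and base_yellow above 0.05 N and horizontal distance between lumbar_mid and base_blue below 0.015 m and contact force between lumbar and base_blue above 0.05 N and horizontal distance between nut_mid and dish below 0.03 m and z of nut_mid in the frame of dish below 0.015 m); the robot touches nothing.
It fails at once if the small specimen jar is pushed more than 20 mm or tipped (distance of jar_mid from where it was at the start of the episode above 0.02 m or angle between jar_mid's own z axis and vertical above 0.3 rad).
It also fails if it takes over 136 s, if anything falls off the work surface, if the arm or the gripper's body presses on something with over 40 N, if the wrist force passes 120 N, or if a joint passes its speed limit or range.

## Working session

There is one attempt and no reset: what is moved stays moved. The work goes in short steps, Python scripts to look and compute and a tool call to move; the robot and the scene stay as the last step left them, time stands still between calls to the robot, and variables do not carry over. Pictures are saved under pics/ and viewed, and the job is handed in when it is done.

Besides the shell and the picture viewer there is one more tool, called after "Call:" as name(argument=value, ...) on one line, values as JSON. step_arm: Moves the arm, as the interface text tells. Its arguments: {"type":"object","properties":{"commands":{"type":"string"},"jaw":{"type":"number"},"grip_force":{"type":"number"}},"required":["commands"]}

```bash
ls; mkdir -p pics
python3 - <<'E'
from station import *
import cv2
s=get_state();print(s)
for n in ["scene","top","wrist"]:
    p=grab_frame(n);cv2.imwrite(f"pics/{n}0.png",p["frame"][:,:,::-1])
    print(n,{k:v for k,v in p.items() if k!="frame"})
    for o in ["nut_mid","cervical_mid","thoracic_mid","lumbar_mid","stand","base_red","base_yellow","base_blue","dish","jar_mid"]:
        print(o,[(r["pixel"],round(r["conf"],2)) for r in recognise(p,o)[:2]])
E
```

```text
pics
{'t': 0.0, 'q': array([-8.55871091e-01,  3.59365317e-01,  1.10666829e-02, -3.38526128e-04,
       -1.22411403e+00, -2.88127010e-01]), 'qd': array([-2.20889383e-05,  8.71085708e-04,  6.44501504e-04,  5.01198989e-05,
       -4.00655589e-04, -1.36570474e-03]), 'joint_efforts': array([ 5.87777195e-04, -5.82728219e+01,  2.93044764e+01,  6.99717119e+00,
        6.77403106e-03, -1.44848550e-04]), 'eef_pos': array([ 0.27919892, -0.61399578,  0.21664216]), 'ee_rot': array([ 3.13995251e+00, -1.54217193e-04, -2.71490958e+00]), 'force': array([ 0.78849832, -0.05812208,  0.30606322]), 'moment': array([0.00726228, 0.01483785, 0.00392589]), 'width': 0.08734175334481407}
scene {'fovy': 54.48665897123747, 'cx': 258.6434307058791, 'cy': 191.38967841516737, 'k1': -0.10071146299992742, 'rvec': array([ 0.84239436,  2.34639364, -1.3098497 ]), 'tvec': array([ 0.43945401, -0.10859985,  1.17470449]), 'shot': 1}
nut_mid [([312.4, 268.9], 0.55)]
cervical_mid [([313.6, 269.2], 0.63)]
thoracic_mid [([311.6, 278.8], 0.56), ([425.8, 270.5], 0.29)]
lumbar_mid [([309.1, 289.2], 0.62)]
stand [([313.6, 298.0], 0.
[... 777 characters left out ...]
1.3], 0.72), ([336.6, 167.9], 0.41)]
jar_mid [([260.3, 131.0], 0.8)]
wrist {'fovy': 65.81095838559604, 'cx': 254.502065643191, 'cy': 190.73770558447086, 'k1': -0.07062823838718028, 'tool_from_camera': array([[ 7.42007584e-04, -9.50065845e-01, -3.12048617e-01,
         8.48471588e-02],
       [ 9.99999705e-01,  7.66985948e-04,  4.26863382e-05,
         1.19997561e-03],
       [ 1.98782072e-04, -3.12048556e-01,  9.50066134e-01,
        -1.66669633e-01],
       [ 0.00000000e+00,  0.00000000e+00,  0.00000000e+00,
         1.00000000e+00]]), 'shot': 3}
nut_mid []
cervical_mid []
thoracic_mid []
lumbar_mid []
stand []
base_red []
base_yellow [([355.3, 315.9], 0.44)]
base_blue []
dish []
jar_mid []
```

View pics/scene0.png

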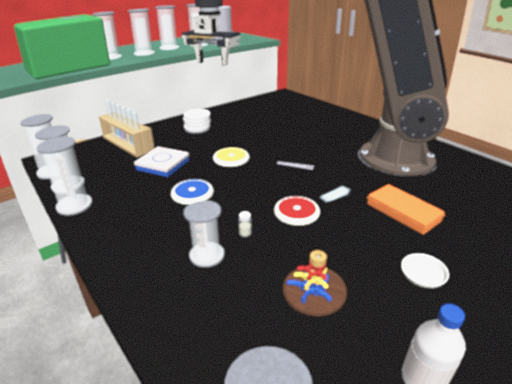

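View pics/top0.png

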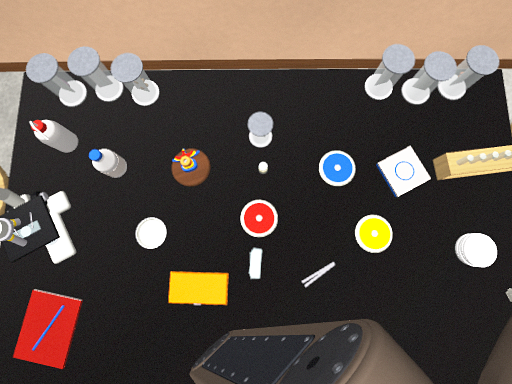

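```bash
cat > h.py <<'E'
from station import *
import numpy as np, cv2
from scipy.spatial.transform import Rotation as R
def K(p):
    f=p["frame"].shape[0]/2/np.tan(np.radians(p["fovy"]/2))
    return np.array([[f,0,p["cx"]],[0,f,p["cy"]],[0,0,1]])
def Twc(p,st=None): # camera->world R,t
    if "rvec" in p:
        A=cv2.Rodrigues(p["rvec"])[0]; return A.T, -A.T@p["tvec"]
    T=np.array(p["tool_from_camera"]); Rt=R.from_euler("xyz",st["ee_rot"]).as_matrix()
    return Rt@T[:3,:3], Rt@T[:3,3]+st["eef_pos"]
def ray(p,px,st=None):
    u=cv2.undistortPoints(np.array([[px]],float),K(p),np.array([p["k1"],0,0,0.]))[0,0]
    A,c=Twc(p,st); return c,A@np.array([u[0],u[1],1])
def onz(p,px,z,st=None):
    c,d=ray(p,px,st); return c+d*(z-c[2])/d[2]
def proj(p,P,st=None):
    A,c=Twc(p,st); X=(np.array(P).reshape(-1,3)-c)@A
    return cv2.projectPoints(X,np.zeros(3),np.zeros(3),K(p),np.array([p["k1"],0,0,0.]))[0][:,0]
E
python3 - <<'E'
from h import *
t=grab_frame("top")
print(Twc(t)[1])
for n,px,z in [("stand",[195,168],.05),("red",[256.5,219.9],.012),("yel",[374.8,235.1],.012),("blue",[336.4,167.9],.012),("dish",[153.7,231.3],.01),("jar",[260.3,131],.08)]:
    print(n,onz(t,px,z))
s=grab_frame("scene")
for n,px,z in [("nut",[312.4,268.9],.085),("stand",[311,278.8],.06),("red",[297,213.2],.012),("yel",[230,157],.012),("blue",[192,189],.012),("dish",[425.5,268.4],.01),("jar",[203.3,231.9],.0575)]:
    print(n,onz(s,px,z))
f=t["frame"][80:300,100:440,::-1];cv2.imwrite("pics/topz.png",cv2.resize(f,(780,505),interpolation=cv2.INTER_CUBIC))
f=s["frame"][230:330,250:380,::-1];cv2.imwrite("pics/scz.png",cv2.resize(f,(780,600),interpolation=cv2.INTER_CUBIC))
E
```

```text
[0.36660948 0.00261601 1.05349989]
stand [0.60147042 0.19963863 0.05      ]
red [0.45030727 0.01736192 0.012     ]
yel [ 0.40423702 -0.33396374  0.012     ]
blue [ 0.60928011 -0.22857241  0.012     ]
dish [0.41684599 0.3251989  0.01      ]
jar [0.70541418 0.00516878 0.08      ]
nut [0.64373663 0.2363828  0.085     ]
stand [0.6429484  0.23490003 0.06      ]
red [0.47318008 0.02942681 0.012     ]
yel [ 0.42071468 -0.31980586  0.012     ]
blue [ 0.60989707 -0.22973871  0.012     ]
dish [0.40752156 0.33333426 0.01      ]
jar [ 7.14330871e-01 -1.87406732e-04  5.75000000e-02]
```

View pics/topz.png

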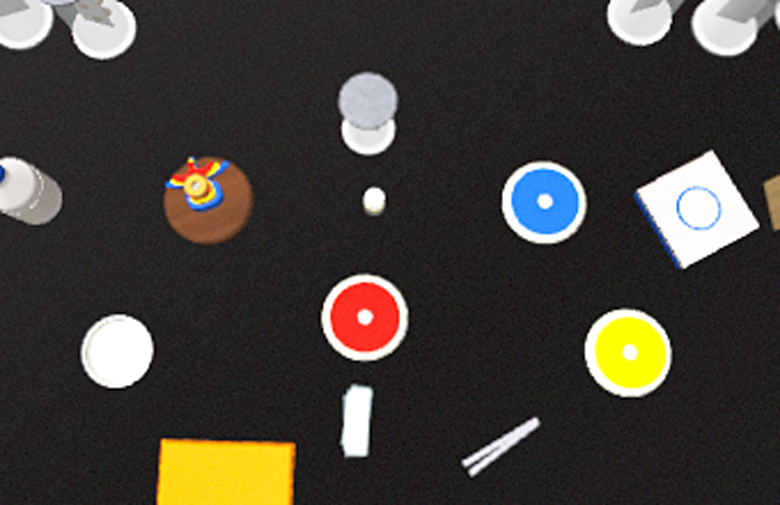

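View pics/scz.png

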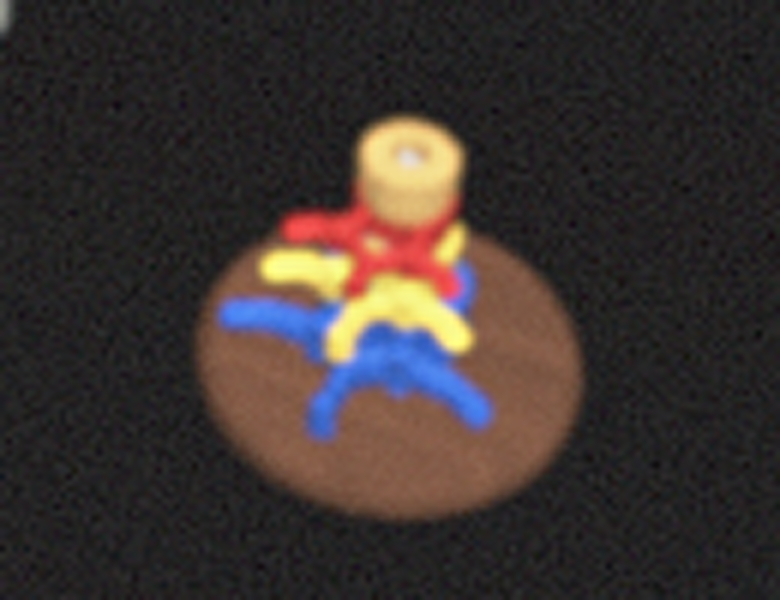

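The scene view shows the stacked post at about (318,265) and the bases, dish and jar. The top view shows the stand at (191,167), red (259,218), blue (337,168), yellow (374,233), dish (151,233) and the jar foot at (260,137). The two cameras disagree, so I'll refine by segmentation.

Run:
```python
from h import *
def ell(p,mask,near):
    n,l,st,c=cv2.connectedComponentsWithStats(mask.astype(np.uint8))
    best=min([i for i in range(1,n) if st[i,4]>60],key=lambda i:np.hypot(*(c[i]-near)))
    cn=cv2.findContours((l==best).astype(np.uint8),0,cv2.CHAIN_APPROX_NONE)[0]
    h=cv2.convexHull(max(cn,key=len)).reshape(-1,1,2)
    e=cv2.fitEllipse(max(cn,key=len)); return e[0],e[1],c[best]
for cam,guess in [("top",dict(red=(259,218),yellow=(374,233),blue=(337,168),dish=(151,233),stand=(190,167))),("scene",dict(red=(297,210),yellow=(231,156),blue=(192,191),dish=(425,270),stand=(315,292)))]:
    p=grab_frame(cam);f=p["frame"].astype(int)
    r,g,b=f[...,0],f[...,1],f[...,2]
    m=f.max(2)>70
    for n,gs in guess.items():
        mm=m if n!="stand" else (m)
        e=ell(p,mm,np.array(gs)); z={"dish":.013,"stand":.015}.get(n,.012)
        print(cam,n,np.round(e[0],1),np.round(e[1],1),onz(p,e[0],z))
```

```text
top red [258.6 217.9] [37.4 37.5] [0.45633729 0.01116254 0.012     ]
top yellow [373.4 233.3] [36.6 38.8] [ 0.40967559 -0.33013793  0.012     ]
top blue [336.8 167.7] [35.3 36.8] [ 0.60990306 -0.2297682   0.012     ]
top dish [150.5 232.6] [30.4 32.2] [0.41287127 0.3337474  0.013     ]
top stand [190.1 166.7] [37.3 38.4] [0.61386154 0.22179484 0.015     ]
scene red [296.6 210.2] [30.5 47.5] [0.46497545 0.01965265 0.012     ]
scene yellow [230.7 156.6] [20.6 37.9] [ 0.41736156 -0.32076344  0.012     ]
scene blue [199.5 219.1] [ 41.9 102.8] [ 0.66669774 -0.09971524  0.012     ]
scene dish [424.6 270.1] [33.3 50.7] [0.41678343 0.33588911 0.013     ]
scene stand [314.9 286.3] [60.5 63.4] [0.61633352 0.2237995  0.015     ]
```

```bash
cat >> h.py <<'E'
def delta(target,yaw=None):
    "shift in tool axes (mm) from now to target TCP; turn about tool z to reach yaw (tool down)"
    s=get_state(); Rt=R.from_euler("xyz",s["ee_rot"]).as_matrix()
    d=Rt.T@(np.array(target)-s["eef_pos"])*1000
    print("pos",s["eef_pos"].round(4),"rot",s["ee_rot"].round(4),"q6",s["q"][5].round(3),"t",round(s["t"],2),"w",round(s["width"]*1000,1))
    print("shift mm",d.round(1),"n@60:",np.abs(d).max()/60)
    if yaw is not None:
        Rd=R.from_euler("xyz",[np.pi,0,yaw]).as_matrix(); print("then rotvec",R.from_matrix(Rt.T@Rd).as_rotvec().round(4))
    return d
E
python3 -c "
from h import *
delta([.614,.222,.28])"
```

```text
pos [ 0.2794 -0.6144  0.2176] rot [-3.1416 -0.     -2.7148] q6 -0.288 t 1.85 w 87.9
shift mm [-650.8  622.9  -62.5] n@60: 10.847465732638044
```

Call:
step_arm(commands="-40.7 38.9 -3.9 0 0 0; -40.7 38.9 -3.9 0 0 0; -40.7 38.9 -3.9 0 0 0; -40.7 38.9 -3.9 0 0 0; -40.7 38.9 -3.9 0 0 0; -40.7 38.9 -3.9 0 0 0; -40.7 38.9 -3.9 0 0 0; -40.7 38.9 -3.9 0 0 0")

```text
t: 2.85
eef_pos: [0.4474, -0.1946, 0.2493]
ee_rot: [-3.141, 0.001, -2.715]
force: [1.4, -1.1, -0.5]
width: 0.0878
```

Call:
step_arm(commands="-40.7 38.9 -3.9 0 0 0; -40.7 38.9 -3.9 0 0 0; -40.7 38.9 -3.9 0 0 0; -40.7 38.9 -3.9 0 0 0; -40.7 38.9 -3.9 0 0 0; -40.7 38.9 -3.9 0 0 0; -40.7 38.9 -3.9 0 0 0; -40.7 38.9 -3.9 0 0 0")

```text
t: 3.85
eef_pos: [0.615, 0.2235, 0.2803]
ee_rot: [-3.142, 0.0, -2.715]
force: [0.8, -0.8, 0.6]
width: 0.0875
```

Call:
step_arm(commands="0 0 0 0 0 0;0 0 0 0 0 0")

```text
t: 4.1
eef_pos: [0.6143, 0.2218, 0.2795]
ee_rot: [-3.141, -0.001, -2.714]
force: [0.2, -0.2, -0.1]
width: 0.0879
```

Run:
```python
from h import *
delta([.614,.222,.28])
st=get_state();p=grab_frame("wrist");cv2.imwrite("pics/w1.png",p["frame"][:,:,::-1])
for o in ["nut_mid","cervical_mid","stand"]:
  for r in recognise(p,o)[:1]: print(o,r["pixel"],r["conf"],onz(p,r["pixel"],{"nut_mid":.082,"stand":.015}.get(o,.066),st))
```

```text
pos [0.6143 0.2218 0.2795] rot [-3.1414e+00 -9.0000e-04 -2.7142e+00] q6 -1.788 t 4.1 w 87.9
shift mm [ 0.2  0.3 -0.5] n@60: 0.00849165714383119
nut_mid [257.5, 166.8] 0.89 [0.61488065 0.22749761 0.082     ]
cervical_mid [255.3, 179.6] 0.63 [0.63542156 0.23388489 0.066     ]
stand [255.4, 144.7] 0.68 [0.60048236 0.21818776 0.015     ]
```

View pics/w1.png

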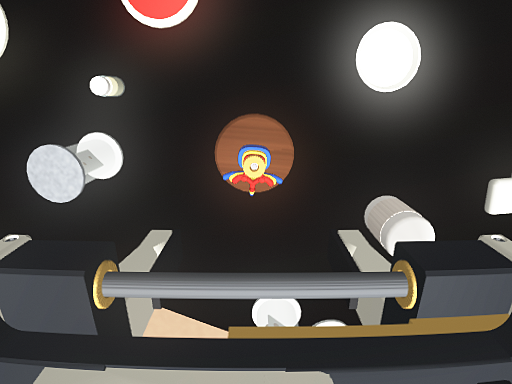

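The wrist view shows the stand disc centred near (254,153) with the nut/post at (254,166). The spinous processes point down the image, roughly along tool −x.

Run:
```python
from h import *
st=get_state();p=grab_frame("wrist");f=p["frame"]
cv2.imwrite("pics/w1z.png",cv2.resize(f[105:205,190:320,::-1],(780,600),interpolation=cv2.INTER_CUBIC))
m=(f.max(2)>60).astype(np.uint8)
n,l,s,c=cv2.connectedComponentsWithStats(m)
i=l[150,235]; cn=max(cv2.findContours((l==i).astype(np.uint8),0,cv2.CHAIN_APPROX_NONE)[0],key=len)
pts=cn[cn[:,0,1]<160]; e=cv2.fitEllipse(cv2.convexHull(pts)); print(e,onz(p,e[0],.015,st))
print([ (px,onz(p,px,.09,st).round(4)) for px in [(254,164),(254,166),(254,168)]])
```

```text
((254.59239196777344, 151.52279663085938), (77.02240753173828, 79.14371490478516), 92.7735824584961) [0.6106962  0.22049319 0.015     ]
[((254, 164), array([0.6123, 0.2204, 0.09  ])), ((254, 166), array([0.6146, 0.2214, 0.09  ])), ((254, 168), array([0.6169, 0.2225, 0.09  ]))]
```

View pics/w1z.png

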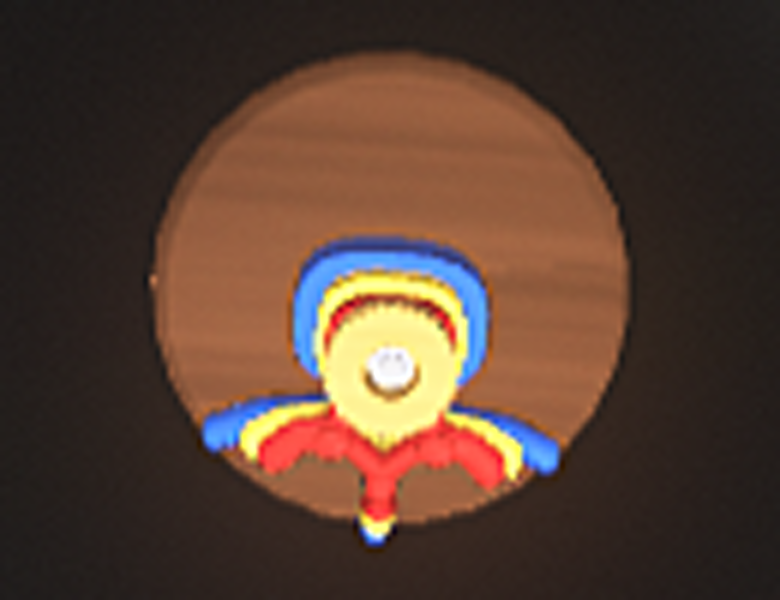

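Call:
step_arm(commands="0 0 10 0 0 0.18;0 0 10 0 0 0.18;0 0 10 0 0 0.18;0 0 10 0 0 0.18;0 0 10 0 0 0.18;0 0 10 0 0 0.18;0 0 10 0 0 0;0 0 0 0 0 0", jaw=60)

```text
t: 5.35
eef_pos: [0.6141, 0.2211, 0.2093]
ee_rot: [-3.14, -0.001, 2.492]
force: [-0.6, -0.1, 1.3]
width: 0.0599
```

Run:
```python
from h import *
delta([.6145,.2217,.104])
st=get_state();p=grab_frame("wrist");f=p["frame"]
x=proj(p,[[.6145,.2217,.086],[.6145,.2217,.015]],st);print(x)
c=x[0].astype(int)
cv2.imwrite("pics/w2.png",f[:,:,::-1])
cv2.imwrite("pics/w2z.png",cv2.resize(f[c[1]-50:c[1]+50,c[0]-65:c[0]+65,::-1],(780,600),interpolation=cv2.INTER_CUBIC)); print(c)
```

```text
pos [0.6141 0.2211 0.2093] rot [-3.1405e+00 -5.0000e-04  2.4919e+00] q6 -2.864 t 5.35 w 59.9
shift mm [ -0.    0.8 105.3] n@60: 1.754962924388888
[[254.42894341 182.17272393]
 [254.45599484 166.01897395]]
[254 182]
```

View pics/w2z.png

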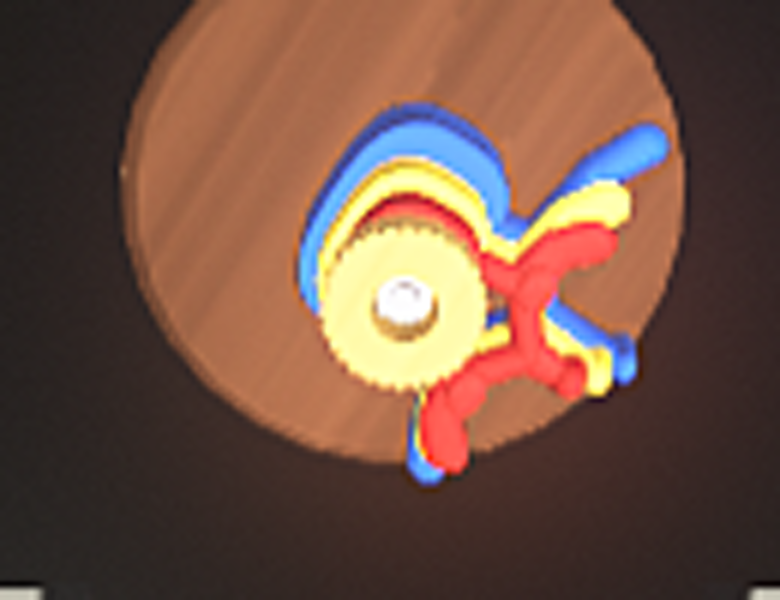

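Run:
```python
from h import *
p=grab_frame("wrist")
S=[dict(eef_pos=np.array([.6143,.2218,.2795]),ee_rot=np.array([-3.1414,-.0009,-2.7142])),dict(eef_pos=np.array([.6141,.2211,.2093]),ee_rot=np.array([-3.1405,-.0005,2.4919]))]
A=[];b=[]
for st,px in zip(S,[(255,166.3),(256.3,182.5)]):
    P=onz(p,px,.086,st);print(P)
    Rt=R.from_euler("xyz",st["ee_rot"]).as_matrix()
    A.append(np.hstack([np.eye(2),Rt[:2,:2]]));b.append(P[:2])
print(np.linalg.solve(np.vstack(A),np.hstack(b)))
```

```text
[0.61369743 0.22322565 0.086     ]
[0.61590962 0.22298991 0.086     ]
[6.14606237e-01 2.21256424e-01 1.08147191e-05 2.16879330e-03]
```

Call:
step_arm(commands="0 1 35 0 0 0;0 0 35 0 0 0;0 0 25 0 0 0;0 0 10 0 0 0;0 0 0 0 0 0;0 0 0 0 0 0")

```text
t: 6.2
eef_pos: [0.616, 0.2229, 0.1064]
ee_rot: [3.14, 0.001, 2.489]
force: [0.1, -0.6, -0.2]
width: 0.0604
```

Call:
step_arm(commands="0 0 0 0 0 0;0 0 0 0 0 0;0 0 0 0 0 0;0 0 0 0 0 0;0 0 0 0 0 0", jaw=20, grip_force=15)

```text
t: 6.82
eef_pos: [0.6151, 0.2225, 0.1049]
ee_rot: [-3.142, 0.0, 2.488]
force: [-0.5, -0.3, 0.0]
width: 0.0211
```

Run:
```python
from h import *
delta([.6148,.2220,.104]); s=get_state(); print(s["force"],s["moment"])
p=grab_frame("wrist");cv2.imwrite("pics/w3.png",p["frame"][:,:,::-1])
```

```text
pos [0.6151 0.2225 0.1049] rot [-3.1415  0.      2.4884] q6 -2.869 t 6.83 w 21.1
shift mm [-0.  -0.6  0.9] n@60: 0.015729235430274626
[-0.45359585 -0.31324422  0.03500946] [-0.08453609 -0.06023641 -0.00230579]
```

View pics/w3.png

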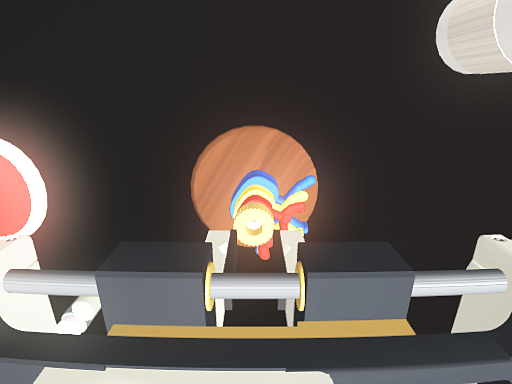

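Run:
```python
from h import *
s=get_state();p=grab_frame("wrist");print(s["width"])
st=dict(eef_pos=np.zeros(3),ee_rot=np.zeros(3))
print(proj(p,np.array([[0,10.5,25],[0,-10.5,25],[0,14,25],[0,-14,25],[0,0,14],[0,14,14],[-14,0,14],[14,0,14],[9.5,14,25],[-9.5,14,25]])/1000,st))
cv2.imwrite("pics/w4z.png",cv2.resize(p["frame"][170:270,190:320,::-1],(780,600),interpolation=cv2.INTER_CUBIC))
```

```text
0.02034602308232007
[[268.25214413 221.81811573]
 [238.45148667 221.80716032]
 [273.21600419 221.81562432]
 [233.48731419 221.80101757]
 [253.30670188 228.56296227]
 [274.20840664 228.55713375]
 [253.31890369 247.11003039]
 [253.29463963 209.1147739 ]
 [273.50452826 209.27980996]
 [272.93132759 233.97874385]]
```

View pics/w4z.png

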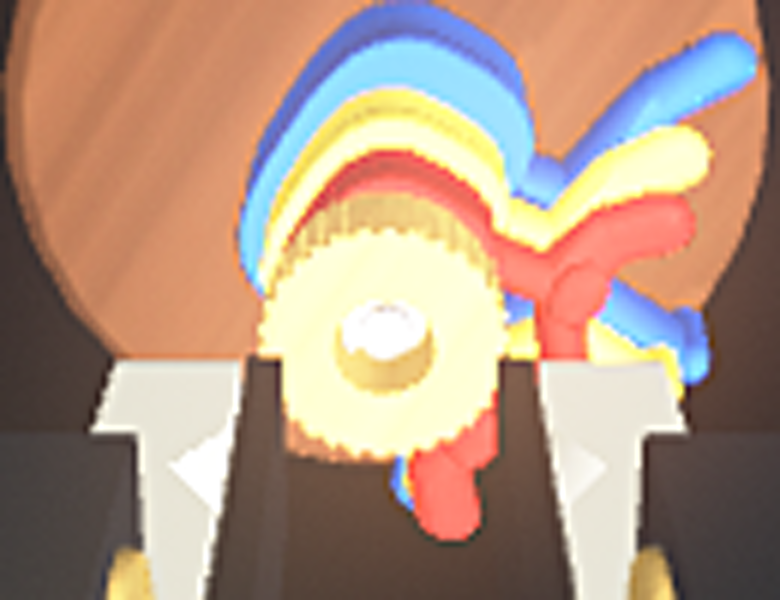

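Run:
```python
from h import *
s=get_state();p=grab_frame("scene")
cv2.imwrite("pics/s2z.png",cv2.resize(p["frame"][180:330,230:400,::-1],(680,600),interpolation=cv2.INTER_CUBIC))
print(proj(p,[s["eef_pos"],s["eef_pos"]-[0,0,.025],[.6148,.222,.09],[.6148,.222,.015]]))
```

```text
[[318.92517432 248.70936489]
 [317.72686249 259.52975738]
 [318.1419471  255.01506312]
 [314.73956498 285.3342132 ]]
```

View pics/s2z.png

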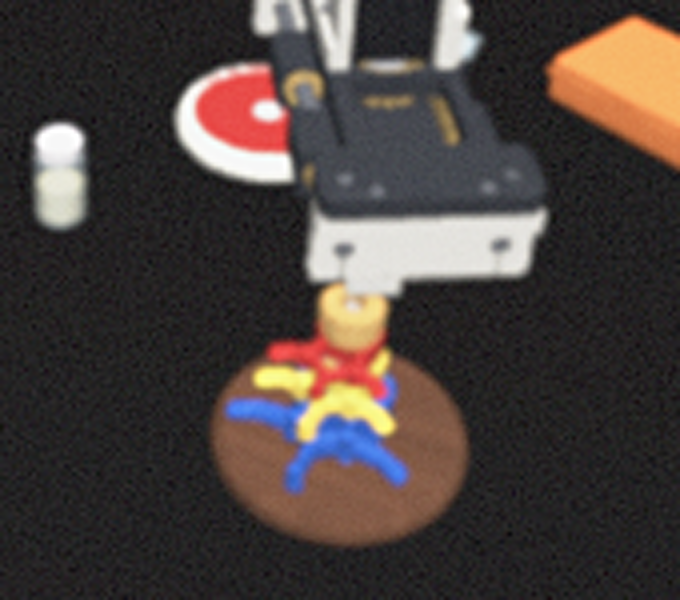

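Call:
step_arm(commands="0 0 0 0 0 0;0 0 0 0 0 0;0 0 0 0 0 0;0 0 8 0 0 0;0 0 0 0 0 0;0 0 0 0 0 0", jaw=45)

```text
t: 7.72
eef_pos: [0.6151, 0.2224, 0.0968]
ee_rot: [-3.141, -0.0, 2.488]
force: [-0.1, 0.6, 0.6]
width: 0.0448
```

Call:
step_arm(commands="0 0 0 0 0 0;0 0 0 0 0 0;0 0 0 0 0 0;0 0 0 0 0 0", jaw=20, grip_force=10)

```text
t: 8.22
eef_pos: [0.6152, 0.2225, 0.097]
ee_rot: [3.141, 0.0, 2.488]
force: [0.1, 0.2, -0.7]
width: 0.0204
```

Run:
```python
from h import *
s=get_state();p=grab_frame("scene")
print(s["eef_pos"],s["force"],s["width"])
cv2.imwrite("pics/s3z.png",cv2.resize(p["frame"][200:300,260:390,::-1],(780,600),interpolation=cv2.INTER_CUBIC))
p=grab_frame("wrist")
cv2.imwrite("pics/w5z.png",cv2.resize(p["frame"][170:270,190:320,::-1],(780,600),interpolation=cv2.INTER_CUBIC))
```

```text
[0.61516207 0.22250965 0.09702648] [ 0.08161778  0.20823979 -0.70810021] 0.020368971041665695
```

View pics/s3z.png

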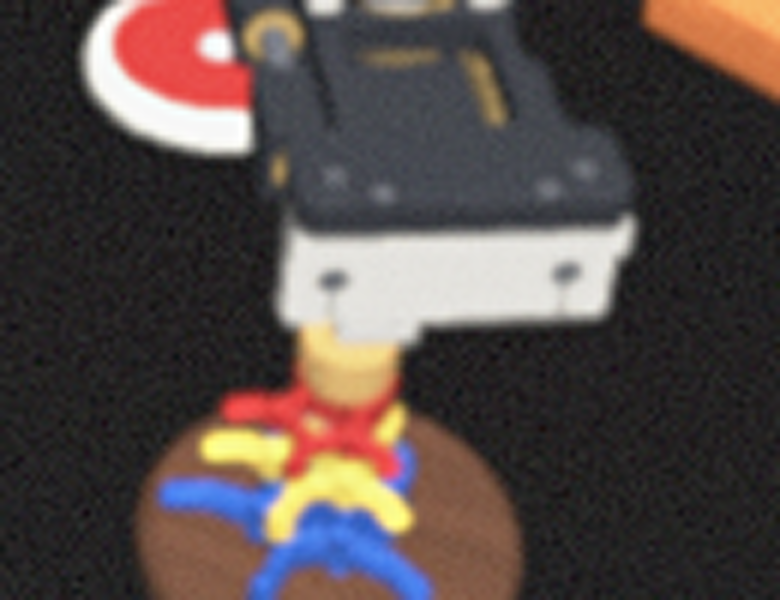

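View pics/w5z.png

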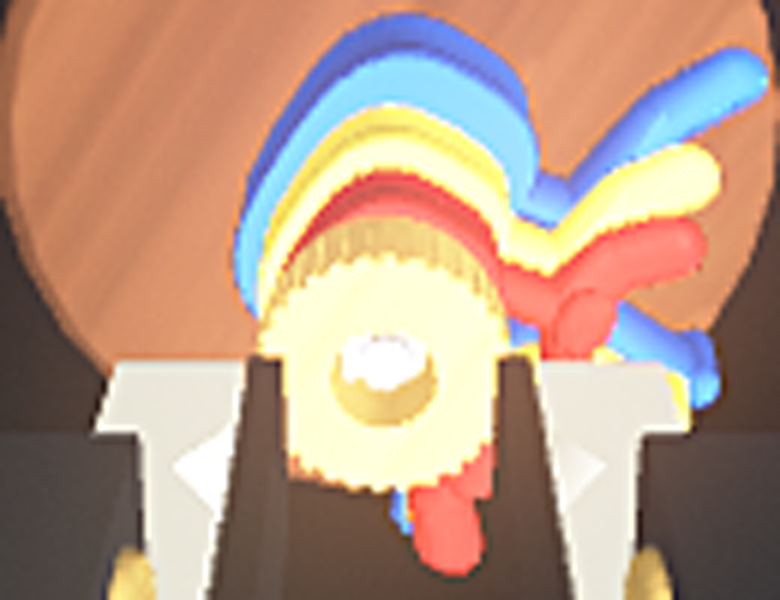

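Run:
```python
from h import *
s=get_state();p=grab_frame("scene");print(Twc(p)[1])
e=s["eef_pos"]; u=np.array([.606,.796,0])
for k in (-.03,-.01,0,.01,.02,.03):
    print(k,[ (z,proj(p,[e+u*k+[0,0,z]]).round(1).tolist()) for z in (.02,0,-.025)])
cv2.imwrite("pics/s4.png",cv2.resize(p["frame"][120:270,220:430,::-1],(800,571),interpolation=cv2.INTER_CUBIC))
```

```text
[1.00756766 0.5395065  0.52781108]
-0.03 [(0.02, [[316.6, 232.5]]), (0, [[315.8, 241.3]]), (-0.025, [[314.7, 251.8]])]
-0.01 [(0.02, [[318.5, 239.6]]), (0, [[317.6, 248.5]]), (-0.025, [[316.5, 259.1]])]
0 [(0.02, [[319.5, 243.3]]), (0, [[318.6, 252.2]]), (-0.025, [[317.4, 262.9]])]
0.01 [(0.02, [[320.6, 247.1]]), (0, [[319.5, 256.1]]), (-0.025, [[318.3, 266.8]])]
0.02 [(0.02, [[321.6, 251.0]]), (0, [[320.5, 260.0]]), (-0.025, [[319.3, 270.8]])]
0.03 [(0.02, [[322.7, 255.0]]), (0, [[321.6, 264.0]]), (-0.025, [[320.3, 274.8]])]
```

View pics/s4.png

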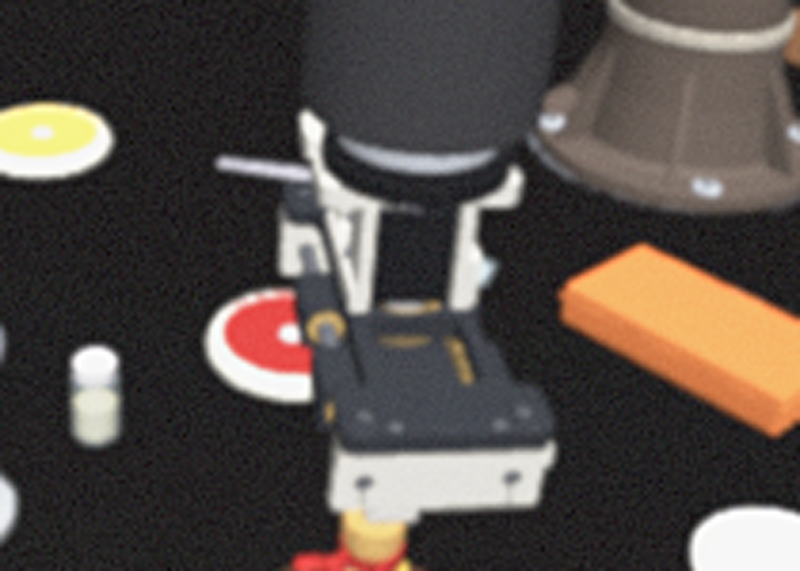

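Call:
step_arm(commands="0 0 0 0 0 0;0 0 0 0 0 0;0 0 5 0 0 0;0 0 8 0 0 0;0 0 7 0 0 0;0 0 0 0 0 0;0 0 0 0 0 0", jaw=45)

```text
t: 9.25
eef_pos: [0.6152, 0.2225, 0.0769]
ee_rot: [-3.141, 0.0, 2.488]
force: [0.6, -0.1, 0.0]
width: 0.0446
```

Call:
step_arm(commands="0 0 0 0 0 0;0 0 0 0 0 0;0 0 0 0 0 0;0 0 0 0 0 0", jaw=20, grip_force=10)

```text
t: 9.75
eef_pos: [0.6152, 0.2225, 0.0771]
ee_rot: [3.141, 0.0, 2.488]
force: [0.0, -1.5, 1.6]
width: 0.0272
```

Run:
```python
from h import *
s=get_state();p=grab_frame("scene")
print(s["eef_pos"],s["force"],s["width"])
cv2.imwrite("pics/s5z.png",cv2.resize(p["frame"][200:300,260:390,::-1],(780,600),interpolation=cv2.INTER_CUBIC))
p=grab_frame("wrist")
cv2.imwrite("pics/w6z.png",cv2.resize(p["frame"][180:280,190:320,::-1],(780,600),interpolation=cv2.INTER_CUBIC))
```

```text
[0.61517871 0.22246423 0.07714963] [ 0.01032963 -1.47065189  1.5690491 ] 0.027245686174930974
```

View pics/s5z.png

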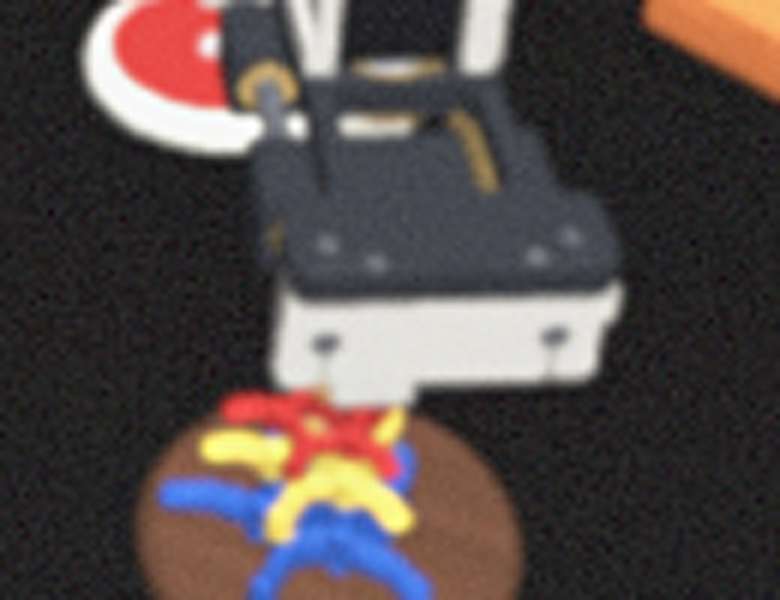

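View pics/w6z.png

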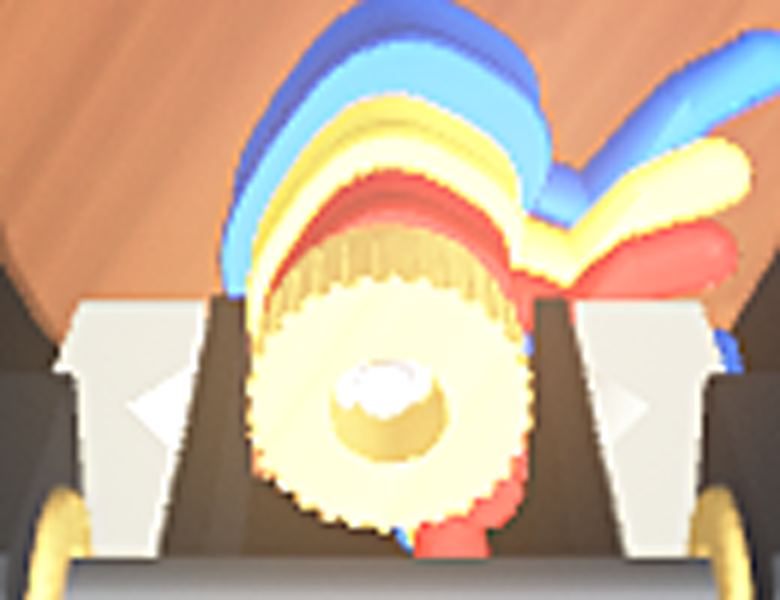

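The nut is contacted only at its top, and the fingertips actually end about 12 mm behind the reported TCP rather than 25 mm ahead. I'll go by this measured offset and go 8 mm deeper.

Call:
step_arm(commands="0 0 0 0 0 0;0 0 0 0 0 0;0 0 4 0 0 0;0 0 4 0 0 0;0 0 0 0 0 0;0 0 0 0 0 0", jaw=45)

```text
t: 10.6
eef_pos: [0.6152, 0.2225, 0.0689]
ee_rot: [-3.141, -0.0, 2.488]
force: [0.1, -0.1, 0.1]
width: 0.0451
```

Call:
step_arm(commands="0 0 0 0 0 0;0 0 0 0 0 0;0 0 0 0 0 0;0 0 0 0 0 0", jaw=20, grip_force=15)

```text
t: 11.1
eef_pos: [0.6152, 0.2225, 0.0691]
ee_rot: [3.141, 0.0, 2.488]
force: [-0.4, -0.9, -0.2]
width: 0.0275
```

Run:
```python
from h import *
s=get_state();p=grab_frame("top")
print(s["eef_pos"],s["force"],s["moment"],s["width"])
p=grab_frame("wrist")
cv2.imwrite("pics/w7z.png",cv2.resize(p["frame"][180:280,190:320,::-1],(780,600),interpolation=cv2.INTER_CUBIC))
```

```text
[0.61517738 0.22251792 0.0690601 ] [-0.35641946 -0.87974631 -0.23648124] [-0.02346458  0.02781691 -0.0148873 ] 0.02748561060791667
```

View pics/w7z.png

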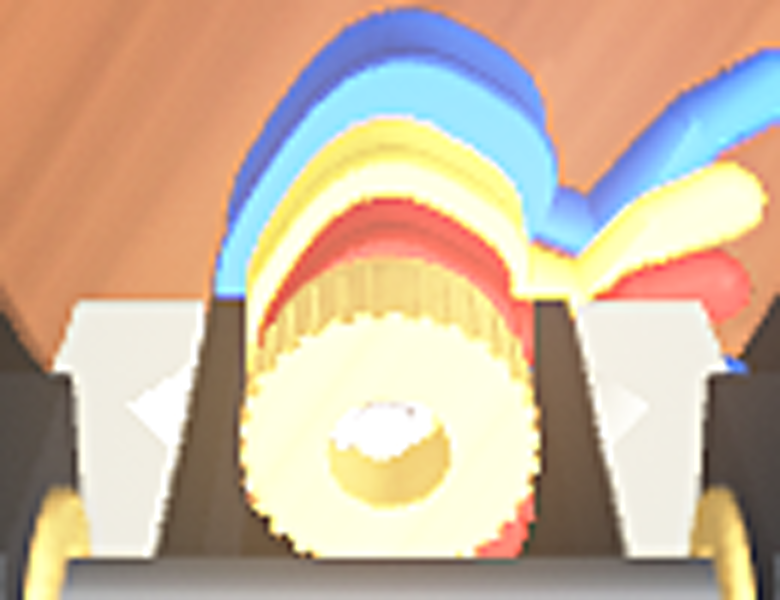

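Call:
step_arm(commands="0 0 -0.17 0 0 -0.18;0 0 -0.17 0 0 -0.18;0 0 -0.17 0 0 -0.18;0 0 -0.17 0 0 -0.18;0 0 -0.17 0 0 -0.18;0 0 -0.17 0 0 -0.18;0 0 -0.17 0 0 -0.18;0 0 -0.17 0 0 -0.18")

```text
t: 12.2
eef_pos: [0.6144, 0.2216, 0.0698]
ee_rot: [3.141, -0.002, -2.349]
force: [0.4, -3.0, -1.4]
width: 0.0276
```

Run:
```python
from h import *
s=get_state()
print(s["eef_pos"],s["ee_rot"],s["q"][5],s["force"],s["moment"],s["width"])
p=grab_frame("wrist")
cv2.imwrite("pics/w8z.png",cv2.resize(p["frame"][150:300,160:360,::-1],(800,600),interpolation=cv2.INTER_CUBIC))
```

```text
[0.61439862 0.22161094 0.06979818] [ 3.14136930e+00 -2.18817687e-03 -2.34913512e+00] -1.4227027456191155 [ 0.39970057 -3.04040809 -1.40620787] [-1.08017525  0.124016    0.00290265] 0.0276103854777607
```

View pics/w8z.png

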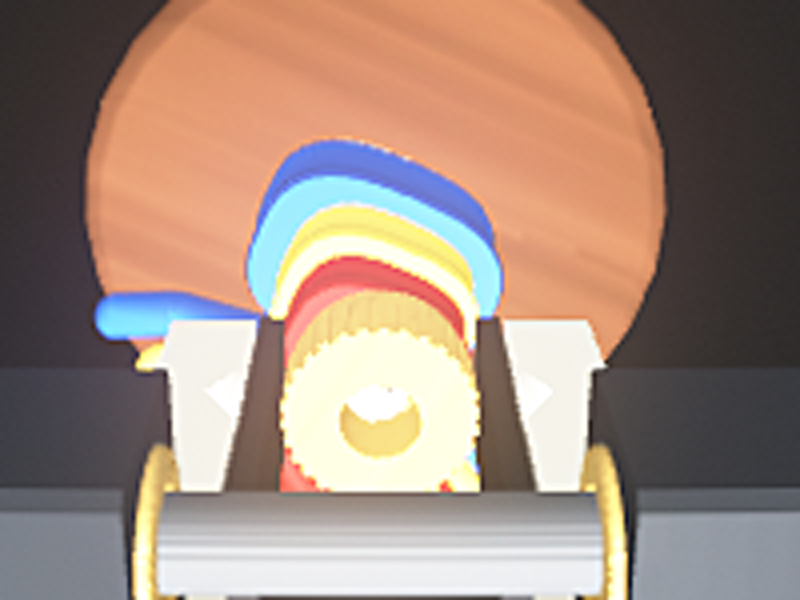

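Call:
step_arm(commands="0 0 -0.17 0 0 -0.18;0 0 -0.17 0 0 -0.18;0 0 -0.17 0 0 -0.18;0 0 -0.17 0 0 -0.18;0 0 -0.17 0 0 -0.18;0 0 -0.17 0 0 -0.18;0 0 -0.17 0 0 -0.18;0 0 -0.17 0 0 -0.18")

```text
t: 13.25
eef_pos: [0.6152, 0.2212, 0.0714]
ee_rot: [3.14, -0.001, -0.912]
force: [3.3, -4.6, -2.3]
width: 0.0274
```

Call:
step_arm(commands="0 0 -0.17 0 0 -0.18;0 0 -0.17 0 0 -0.18;0 0 -0.17 0 0 -0.18;0 0 -0.17 0 0 -0.18;0 0 -0.17 0 0 -0.18;0 0 -0.17 0 0 -0.18;0 0 -0.17 0 0 -0.18;0 0 -0.17 0 0 -0.18")

```text
t: 14.25
eef_pos: [0.6155, 0.2221, 0.073]
ee_rot: [3.141, -0.0, 0.528]
force: [1.3, -1.6, -0.8]
width: 0.0278
```

Run:
```python
from h import *
s=get_state()
print(s["eef_pos"],s["ee_rot"],s["q"][5],s["force"],s["moment"],s["width"])
p=grab_frame("wrist")
cv2.imwrite("pics/w9z.png",cv2.resize(p["frame"][150:300,160:360,::-1],(800,600),interpolation=cv2.INTER_CUBIC))
```

```text
[0.61553847 0.22214637 0.07302945] [ 3.14110849e+00 -2.10321134e-04  5.27794762e-01] 1.4540791270138054 [ 1.31450598 -1.55456601 -0.82674015] [-0.74921465 -0.55741462  0.00918449] 0.027799001678589317
```

View pics/w9z.png

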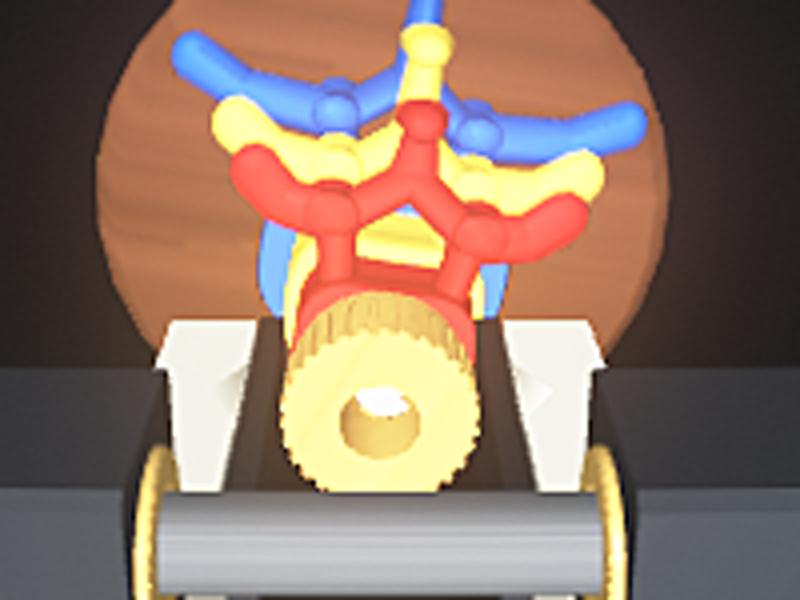

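Call:
step_arm(commands="0 0 -0.17 0 0 -0.18;0 0 -0.17 0 0 -0.18;0 0 -0.17 0 0 -0.18;0 0 -0.17 0 0 -0.18;0 0 -0.17 0 0 -0.18;0 0 -0.17 0 0 -0.18;0 0 -0.17 0 0 -0.18;0 0 -0.17 0 0 -0.18")

```text
t: 15.3
eef_pos: [0.6151, 0.2227, 0.0743]
ee_rot: [3.142, -0.0, 1.965]
force: [0.1, -0.4, -0.3]
width: 0.028
```

Call:
step_arm(commands="0 0 -1 0 0 -0.08;0 0 -1 0 0 0;0 0 0 0 0 0")

```text
t: 15.68
eef_pos: [0.6149, 0.2226, 0.0759]
ee_rot: [-3.141, -0.0, 2.041]
force: [0.8, 1.5, -4.2]
width: 0.0272
```

Call:
step_arm(commands="0 0 0.5 0 0 0;0 0 0.5 0 0 0;0 0 0 0 0 0;0 0 0 0 0 0.18;0 0 0 0 0 0.18;0 0 0 0 0 0.18;0 0 0 0 0 0.18;0 0 0 0 0 0.18", jaw=38)

```text
t: 16.68
eef_pos: [0.6152, 0.2225, 0.0756]
ee_rot: [3.141, -0.0, 1.139]
force: [0.9, 0.7, -0.6]
width: 0.0378
```

Call:
step_arm(commands="0 0 0 0 0 0.18;0 0 0 0 0 0.18;0 0 0 0 0 0.18;0 0 0 0 0 0;0 0 0 0 0 0")

```text
t: 17.3
eef_pos: [0.6151, 0.2225, 0.0755]
ee_rot: [3.142, -0.0, 0.609]
force: [0.1, 0.3, 0.1]
width: 0.0378
```

Call:
step_arm(commands="0 0 0 0 0 0;0 0 0 0 0 0;0 0 0 0 0 0;0 0 0 0 0 0", jaw=20)

```text
t: 17.8
eef_pos: [0.6152, 0.2224, 0.0755]
ee_rot: [3.141, -0.0, 0.605]
force: [1.4, -1.4, 1.5]
width: 0.0276
```

Call:
step_arm(commands="0 0 -0.17 0 0 -0.18;0 0 -0.17 0 0 -0.18;0 0 -0.17 0 0 -0.18;0 0 -0.17 0 0 -0.18;0 0 -0.17 0 0 -0.18;0 0 -0.17 0 0 -0.18;0 0 -0.17 0 0 -0.18;0 0 0 0 0 0")

```text
t: 18.8
eef_pos: [0.6151, 0.2224, 0.0767]
ee_rot: [-3.141, 0.0, 1.864]
force: [0.0, -0.8, 1.7]
width: 0.0275
```

Run:
```python
from h import *
s=get_state()
print(s["eef_pos"],s["ee_rot"],s["q"][5],s["force"],s["moment"],s["width"])
p=grab_frame("wrist")
cv2.imwrite("pics/w10z.png",cv2.resize(p["frame"][150:300,160:360,::-1],(800,600),interpolation=cv2.INTER_CUBIC))
```

```text
[0.61508087 0.22240473 0.07668182] [-3.14144888e+00  1.11391857e-04  1.86413303e+00] 2.7902727178067797 [ 0.03100507 -0.75094841  1.66587926] [-0.58925084  0.08736232 -0.02274189] 0.02745643237535185
```

View pics/w10z.png

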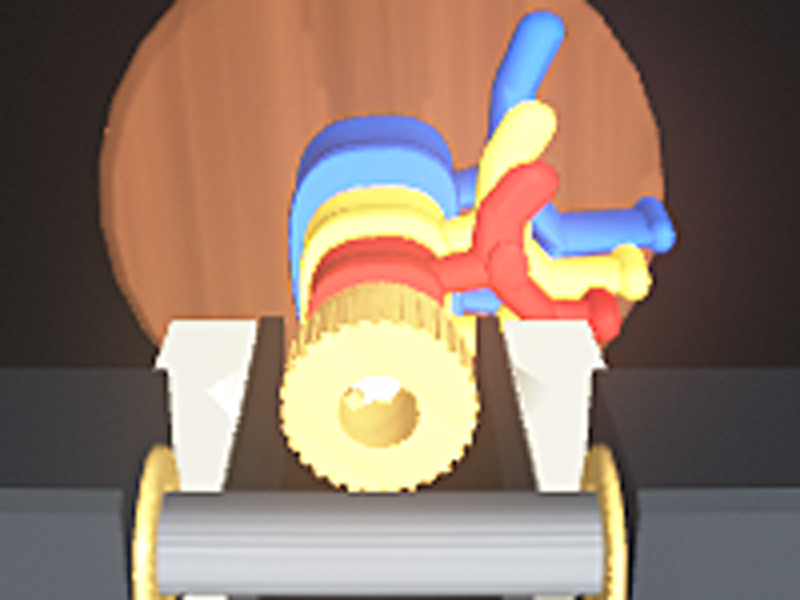

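Call:
step_arm(commands="0 0 -2 0 0 0;0 0 -3 0 0 0;0 0 -5 0 0 0;0 0 -10 0 0 0")

```text
t: 19.35
eef_pos: [0.615, 0.2226, 0.0969]
ee_rot: [-3.141, -0.0, 1.865]
force: [-0.6, -0.3, -0.0]
width: 0.0276
```

Call:
step_arm(commands="0 0 -40 0 0 0;0 0 -40 0 0 0;0 0 -40 0 0 0;0 0 -20 0 0 0;0 0 0 0 0 0")

```text
t: 19.98
eef_pos: [0.616, 0.2231, 0.2394]
ee_rot: [3.137, -0.001, 1.865]
force: [-0.2, -0.2, -0.8]
width: 0.0275
```

Run:
```python
from h import *
delta([.4135,.334,.20])
s=get_state()
p=grab_frame("wrist");cv2.imwrite("pics/w11.png",p["frame"][:,:,::-1])
```

```text
pos [0.616  0.2231 0.2394] rot [ 3.1372e+00 -1.3000e-03  1.8651e+00] q6 2.791 t 19.98 w 27.5
shift mm [ 164.8 -161.8   38.9] n@60: 2.7474784932035217
```

View pics/w11.png

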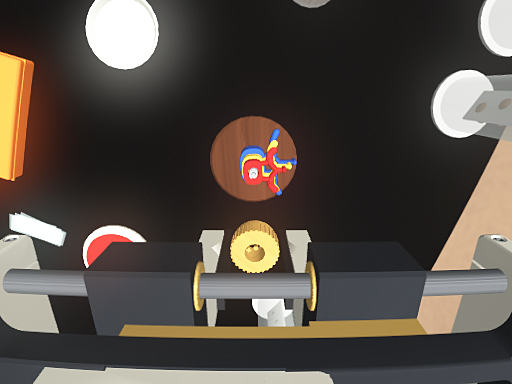

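Run:
```python
from h import *
st=get_state();p=grab_frame("wrist");f=p["frame"]
m=(f.min(2)>120).astype(np.uint8); n,l,s,c=cv2.connectedComponentsWithStats(m)
i=l[30,122];print(s[i])
cn=max(cv2.findContours((l==i).astype(np.uint8),0,cv2.CHAIN_APPROX_NONE)[0],key=len)
cn=cn[cn[:,0,1]>2]; e=cv2.fitEllipse(cn);print(e,onz(p,e[0],.010,st))
```

```text
[  86    0   74   69 4253]
((122.33556365966797, 28.52977752685547), (71.87788391113281, 80.42577362060547), 163.47280883789062) [0.41275573 0.33506878 0.01      ]
```

Call:
step_arm(commands="33 -32.5 8 0 0 0;33 -32.5 8 0 0 0;33 -32.5 8 0 0 0;33 -32.5 8 0 0 0;33 -32.5 8 0 0 0;0 0 0 0 0 0;0 0 0 0 0 0")

```text
t: 20.95
eef_pos: [0.4116, 0.3331, 0.1961]
ee_rot: [-3.141, 0.001, 1.866]
force: [0.6, 0.7, -0.2]
width: 0.0276
```

Run:
```python
from h import *
delta([.413,.3345,.0])
st=get_state();p=grab_frame("wrist");cv2.imwrite("pics/w12.png",p["frame"][:,:,::-1])
print(proj(p,[[.413,.3345,.004],[.413,.3345,.013]],st))
f=p["frame"]
r=recognise(p,"dish")[:1];print(r, r and onz(p,r[0]["pixel"],.01,st))
```

```text
pos [0.4116 0.3331 0.1961] rot [-3.1409e+00  8.0000e-04  1.8661e+00] q6 2.386 t 20.95 w 27.6
shift mm [  1.    1.9 196.1] n@60: 3.2675577145762893
[[255.77110216 165.88964393]
 [255.80469794 167.61510899]]
[{'pixel': [256.6, 167.0], 'conf': 0.77}] [0.41392957 0.33482388 0.01      ]
```

View pics/w12.png

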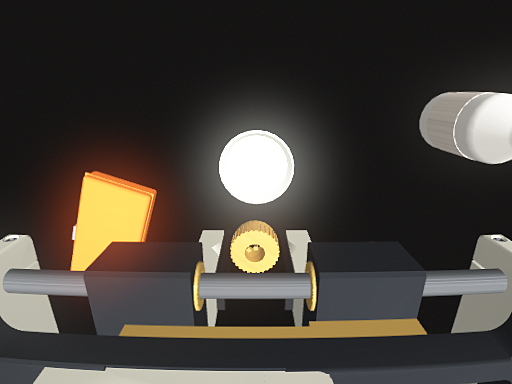

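Call:
step_arm(commands="1 1.5 50 0 0 0;0 0 50 0 0 0;0 0 50 0 0 0;0 0 30 0 0 0;0 0 8 0 0 0;0 0 3 0 0 0;0 0 0 0 0 0;0 0 0 0 0 0")

```text
t: 22.05
eef_pos: [0.4134, 0.3353, 0.0068]
ee_rot: [3.14, -0.001, 1.865]
force: [0.3, 0.0, 0.3]
width: 0.0273
```

Run:
```python
from h import *
delta([.413,.3345,.0]);print(get_state()["force"])
st=get_state();p=grab_frame("wrist");cv2.imwrite("pics/w13.png",p["frame"][:,:,::-1])
```

```text
pos [0.4134 0.3353 0.0068] rot [ 3.1399e+00 -1.4000e-03  1.8652e+00] q6 2.386 t 22.05 w 27.3
shift mm [-0.7 -0.6  6.8] n@60: 0.11315443552723188
[0.32067769 0.02661118 0.30096774]
```

View pics/w13.png

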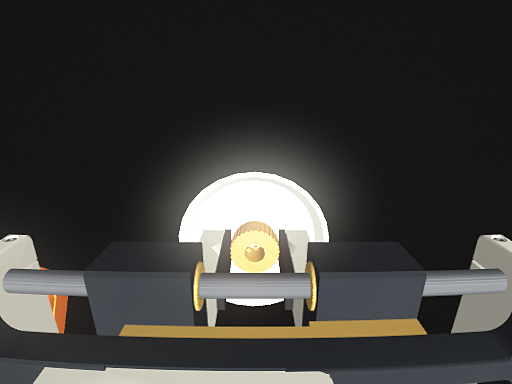

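Centred over the dish with no contact yet; I'll go down in small steps.

Call:
step_arm(commands="0 0 2 0 0 0;0 0 2 0 0 0;0 0 0 0 0 0")

```text
t: 22.48
eef_pos: [0.4128, 0.3345, 0.0014]
ee_rot: [-3.141, 0.0, 1.865]
force: [0.5, 0.8, -0.1]
width: 0.028
```

Call:
step_arm(commands="0 0 1.5 0 0 0;0 0 1.5 0 0 0;0 0 0 0 0 0")

```text
t: 22.85
eef_pos: [0.413, 0.3349, 0.0001]
ee_rot: [3.141, -0.0, 1.866]
force: [-5.9, -2.5, 18.7]
width: 0.0279
```

Call:
step_arm(commands="0 0 -1 0 0 0;0 0 0 0 0 0;0 0 0 0 0 0;0 0 0 0 0 0", jaw=38)

```text
t: 23.35
eef_pos: [0.4129, 0.3345, -0.0006]
ee_rot: [-3.141, 0.0, 1.865]
force: [-0.3, 0.6, 0.9]
width: 0.0383
```

Call:
step_arm(commands="0 0 -5 0 0 0;0 0 -15 0 0 0;0 0 -40 0 0 0;0 0 -50 0 0 0;0 0 -50 0 0 0;0 0 -40 0 0 0;0 0 0 0 0 0")

```text
t: 24.22
eef_pos: [0.4142, 0.3362, 0.2045]
ee_rot: [3.135, -0.005, 1.866]
force: [-0.6, -0.2, -0.6]
width: 0.0377
```

Run:
```python
from h import *
delta([.6152,.2225,.22])
st=get_state();p=grab_frame("wrist");cv2.imwrite("pics/w14.png",p["frame"][:,:,::-1])
for r in recognise(p,"nut_mid")[:1]: print(r,onz(p,r["pixel"],.012,st))
```

```text
pos [0.4142 0.3362 0.2045] rot [ 3.1351 -0.0049  1.8657] q6 2.386 t 24.23 w 37.7
shift mm [-167.1  159.4  -15.3] n@60: 2.7852784663093977
{'pixel': [253.2, 164.9], 'conf': 0.91} [0.41321421 0.33915973 0.012     ]
```

View pics/w14.png

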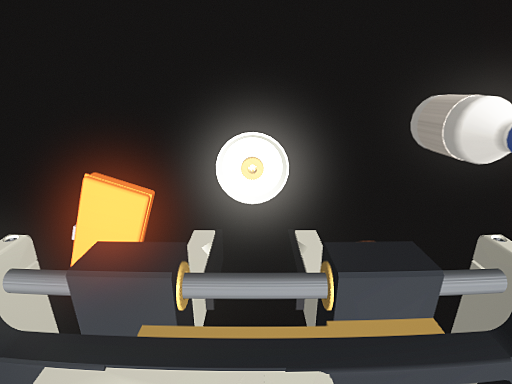

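Call:
step_arm(commands="-33.4 31.9 -3 0 0 0;-33.4 31.9 -3 0 0 0;-33.4 31.9 -3 0 0 0;-33.4 31.9 -3 0 0 0;-33.4 31.9 -3 0 0 0;0 0 0 0 0 0.18;0 0 0 0 0 0.18;0 0 0 0 0 0.18", jaw=70)

```text
t: 25.32
eef_pos: [0.6134, 0.2204, 0.2128]
ee_rot: [-3.139, 0.002, 1.319]
force: [0.7, 0.8, -1.3]
width: 0.07
```

Call:
step_arm(commands="0 0 0 0 0 0.18;0 0 0 0 0 0.18;0 0 0 0 0 0.18;0 0 0 0 0 0.18;0 0 0 0 0 0.18;0 0 0 0 0 0.07;0 0 0 0 0 0;0 0 0 0 0 0")

```text
t: 26.32
eef_pos: [0.6137, 0.2209, 0.2138]
ee_rot: [3.141, 0.001, 0.357]
force: [0.1, 0.6, 0.8]
width: 0.0699
```

Run:
```python
from h import *
delta([.6152,.2225,.22])
st=get_state();p=grab_frame("wrist");f=p["frame"]
c=proj(p,[[.6152,.2225,.086]],st)[0];print(c);c=c.astype(int)
cv2.imwrite("pics/w15z.png",cv2.resize(f[c[1]-60:c[1]+40,c[0]-65:c[0]+65,::-1],(780,600),interpolation=cv2.INTER_CUBIC)); print(c)
```

```text
pos [0.6137 0.2209 0.2138] rot [3.1413e+00 1.4000e-03 3.5680e-01] q6 1.284 t 26.32 w 69.9
shift mm [ 2.  -0.9 -6.2] n@60: 0.10272933701114217
[254.61963896 178.40317078]
[254 178]
```

View pics/w15z.png

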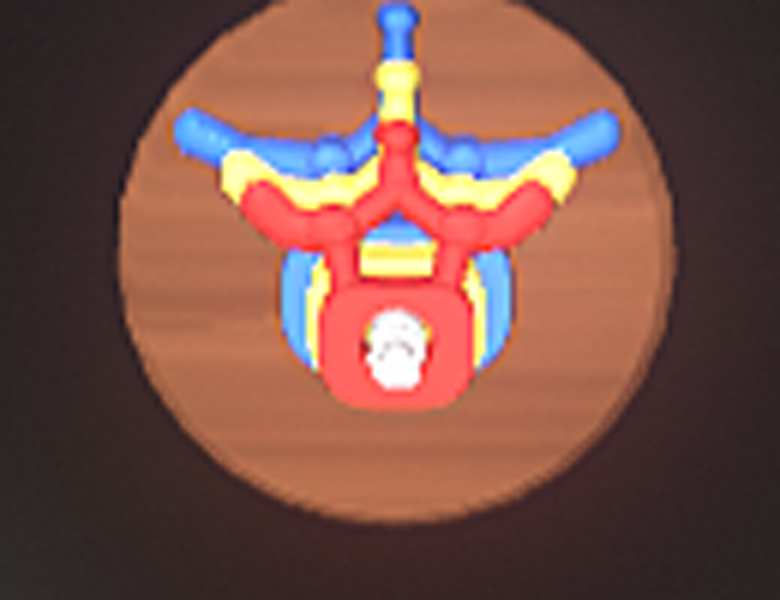

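Call:
step_arm(commands="1.5 -1 45 0 0 0;0 0 45 0 0 0;0 0 40 0 0 0;0 0 20 0 0 0;0 0 10 0 0 0;0 0 0 0 0 0;0 0 0 0 0 0", jaw=55)

```text
t: 27.25
eef_pos: [0.6157, 0.223, 0.0558]
ee_rot: [-3.141, -0.002, 0.356]
force: [0.4, -0.5, -0.5]
width: 0.0551
```

Call:
step_arm(commands="0 0 0 0 0 0;0 0 0 0 0 0;0 0 0 0 0 0;0 0 0 0 0 0;0 0 0 0 0 0", jaw=20, grip_force=15)

```text
t: 27.88
eef_pos: [0.6152, 0.2226, 0.0549]
ee_rot: [3.142, -0.0, 0.355]
force: [-0.5, 0.0, 2.9]
width: 0.0284
```

Run:
```python
from h import *
delta([.6152,.2225,.054]); print(get_state()["force"])
st=get_state();p=grab_frame("wrist");f=p["frame"]
cv2.imwrite("pics/w16z.png",cv2.resize(p["frame"][150:300,160:360,::-1],(800,600),interpolation=cv2.INTER_CUBIC))
```

```text
pos [0.6152 0.2226 0.0549] rot [ 3.1416e+00 -3.0000e-04  3.5540e-01] q6 1.281 t 27.88 w 28.4
shift mm [-0.   0.1  0.9] n@60: 0.015031728174661923
[-0.53781098  0.0363896   2.92014207]
```

View pics/w16z.png

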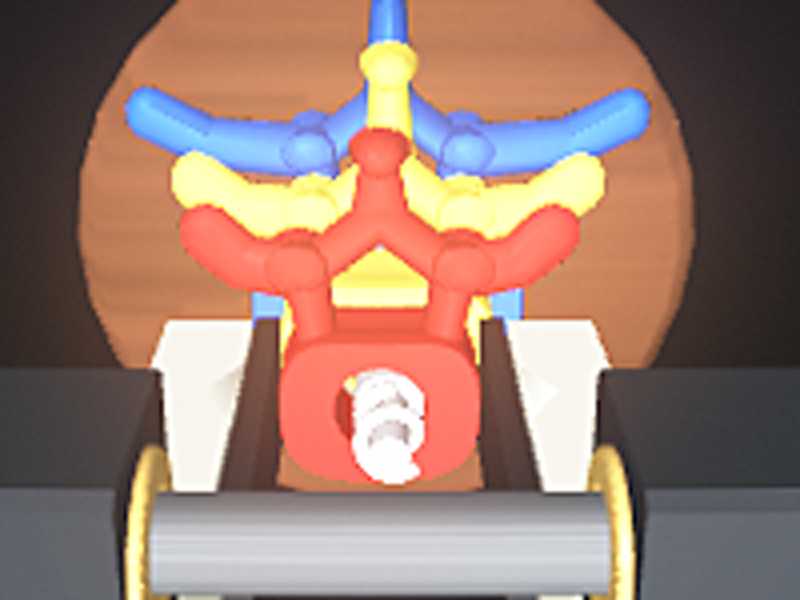

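Call:
step_arm(commands="0 0 -3 0 0 0;0 0 -8 0 0 0;0 0 -15 0 0 0;0 0 -20 0 0 0;0 0 -30 0 0 0;0 0 -40 0 0 0;0 0 -35 0 0 0;0 0 0 0 0 0")

```text
t: 28.92
eef_pos: [0.6168, 0.2234, 0.2106]
ee_rot: [-3.14, -0.007, 0.356]
force: [-0.2, 0.0, -1.1]
width: 0.0284
```

Run:
```python
from h import *
delta([.4585,.014,.16]);print(get_state()["force"])
st=get_state();p=grab_frame("wrist");cv2.imwrite("pics/w17.png",p["frame"][:,:,::-1])
p=grab_frame("top");f=p["frame"].astype(int)
# white spots in felts
for n,g,z in [("red",(259,218),.012),("yellow",(374,233),.012),("blue",(337,168),.012)]:
    w=f[g[1]-14:g[1]+15,g[0]-14:g[0]+15]; m=(w.min(2)>110).astype(np.uint8)
    nn,l,s,c=cv2.connectedComponentsWithStats(m)
    i=min(range(1,nn),key=lambda i:np.hypot(*(c[i]-14))); px=c[i]+np.array(g)-14
    print(n,s[i,4],px,onz(p,px,z))
```

```text
pos [0.6168 0.2234 0.2106] rot [-3.1404 -0.0073  0.3556] q6 1.281 t 28.93 w 28.4
shift mm [-221.7  141.3   48.8] n@60: 3.694759815381453
[-2.39482086e-01  7.75027000e-05 -1.12102008e+00]
red 38 [258.81578947 217.68421053] [0.45691893 0.01041906 0.012     ]
yellow 37 [374.13513514 233.10810811] [ 0.41010748 -0.33234597  0.012     ]
blue 38 [337.07894737 167.05263158] [ 0.611951  -0.2307811  0.012    ]
```

View pics/w17.png

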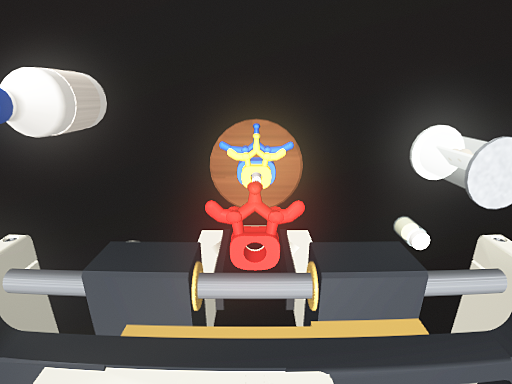

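Call:
step_arm(commands="-37.3 24 2 0 0 0;-37.3 24 2 0 0 0;-37.3 24 2 0 0 0;-37.3 24 2 0 0 0;-37.3 24 2 0 0 0;-37.3 24 2 0 0 0;0 0 0 0 0 0;0 0 0 0 0 0")

```text
t: 30.02
eef_pos: [0.4554, 0.0097, 0.1935]
ee_rot: [3.142, 0.0, 0.355]
force: [0.6, 1.2, -1.1]
width: 0.0289
```

```bash
cat >> h.py <<'E'
def spot(st,p,guess,z=.012):
    f=p["frame"].astype(int); g=proj(p,[guess[0],guess[1],z],st)[0].astype(int)
    m=(f.min(2)>130).astype(np.uint8); nn,l,s,c=cv2.connectedComponentsWithStats(m)
    for i in sorted(range(1,nn),key=lambda i:np.hypot(*(c[i]-g)))[:3]: print(s[i,4],c[i].round(1),onz(p,c[i],z,st).round(4),"guess px",g)
E
python3 - <<'E'
from h import *
delta([.457,.0105,.10])
st=get_state();p=grab_frame("wrist");cv2.imwrite("pics/w18.png",p["frame"][:,:,::-1])
spot(st,p,[.457,.0105])
E
```

```text
pos [0.4554 0.0097 0.1935] rot [3.1416e+00 1.0000e-04 3.5470e-01] q6 1.47 t 30.02 w 28.9
shift mm [ 1.8 -0.2 93.5] n@60: 1.5579354126432272
188 [254.5 166.4] [0.4569 0.0114 0.012 ] guess px [255 166]
1773 [254.2 155. ] [0.4698 0.0165 0.012 ] guess px [255 166]
26 [255.2 248.7] [ 0.3529 -0.0281  0.012 ] guess px [255 166]
```

View pics/w18.png

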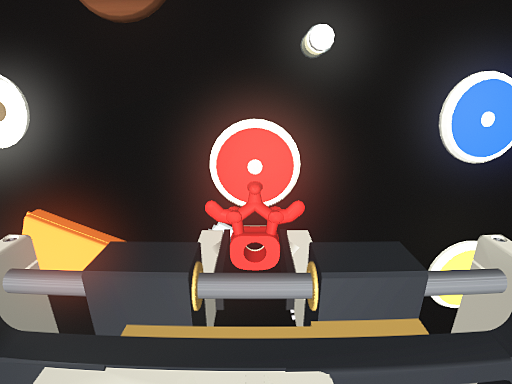

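Call:
step_arm(commands="2 0 45 0 0 0;0 0 50 0 0 0;0 0 45 0 0 0;0 0 30 0 0 0;0 0 10 0 0 0;0 0 3 0 0 0;0 0 0 0 0 0;0 0 0 0 0 0")

```text
t: 31.08
eef_pos: [0.458, 0.0108, 0.0116]
ee_rot: [-3.141, -0.002, 0.355]
force: [-0.1, -0.1, -0.3]
width: 0.029
```

Call:
step_arm(commands="0 0 1 0 0 0;0 0 0 0 0 0")

```text
t: 31.32
eef_pos: [0.4573, 0.0105, 0.0099]
ee_rot: [-3.142, -0.001, 0.355]
force: [-0.4, -0.2, 0.2]
width: 0.0285
```

Call:
step_arm(commands="0 0 1 0 0 0;0 0 0.5 0 0 0;0 0 0 0 0 0")

```text
t: 31.7
eef_pos: [0.4571, 0.0104, 0.008]
ee_rot: [3.142, 0.0, 0.355]
force: [-1.2, 0.4, -0.3]
width: 0.0289
```

Call:
step_arm(commands="0 0 0 0 0 0;0 0 0 0 0 0;0 0 0 0 0 0;0 0 0 0 0 0", jaw=50)

```text
t: 32.2
eef_pos: [0.4572, 0.0104, 0.0081]
ee_rot: [-3.142, 0.0, 0.355]
force: [-0.6, 0.6, 0.6]
width: 0.0498
```

Call:
step_arm(commands="0 0 -10 0 0 0;0 0 -25 0 0 0;0 0 -40 0 0 0;0 0 -50 0 0 0;0 0 -50 0 0 0;0 0 -25 0 0 0;0 0 0 0 0 0;0 0 0 0 0 0")

```text
t: 33.2
eef_pos: [0.4566, 0.0103, 0.208]
ee_rot: [-3.141, 0.0, 0.355]
force: [0.9, -0.9, -0.6]
width: 0.0503
```

Run:
```python
from h import *
delta([.6152,.2225,.21])
st=get_state();p=grab_frame("wrist");cv2.imwrite("pics/w19.png",p["frame"][:,:,::-1])
print(proj(p,[[.457,.011,.027],[.457,.011,.012]],st))
```

```text
pos [0.4566 0.0103 0.208 ] rot [-3.1413e+00  2.0000e-04  3.5500e-01] q6 1.47 t 33.2 w 50.3
shift mm [ 222.4 -143.9   -2. ] n@60: 3.707471947158515
[[255.00630655 167.68711615]
 [254.98936646 164.85667148]]
```

View pics/w19.png

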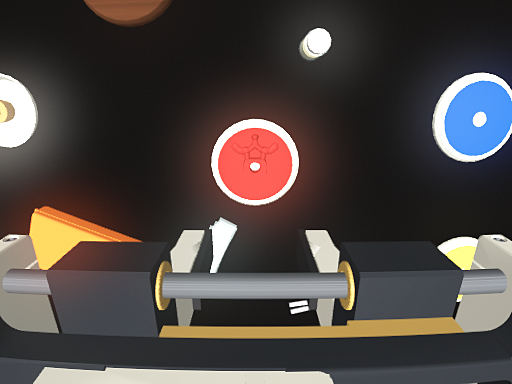

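Red stands centred, with the white spot visible through its hole at (255,167). Yellow is next.

Call:
step_arm(commands="37 -24 0 0 0 0;37 -24 0 0 0 0;37 -24 0 0 0 0;37 -24 0 0 0 0;37 -24 0 0 0 0;37 -24 0 0 0 0;0 0 0 0 0 0;0 0 0 0 0 0", jaw=60)

```text
t: 34.25
eef_pos: [0.6146, 0.2223, 0.2064]
ee_rot: [3.141, 0.003, 0.355]
force: [-0.9, -0.0, -1.2]
width: 0.0597
```

Run:
```python
from h import *
delta([.6152,.2225,.037])
st=get_state();p=grab_frame("wrist");f=p["frame"]
c=proj(p,[[.6152,.2225,.086]],st)[0];print(c);c=c.astype(int)
cv2.imwrite("pics/w20z.png",cv2.resize(f[c[1]-60:c[1]+40,c[0]-65:c[0]+65,::-1],(780,600),interpolation=cv2.INTER_CUBIC)); print(c)
```

```text
pos [0.6146 0.2223 0.2064] rot [3.1409e+00 3.0000e-03 3.5530e-01] q6 1.281 t 34.25 w 59.7
shift mm [ 1.200e+00 -1.000e-01  1.694e+02] n@60: 2.823307601846419
[255.54352677 181.47037572]
[255 181]
```

View pics/w20z.png

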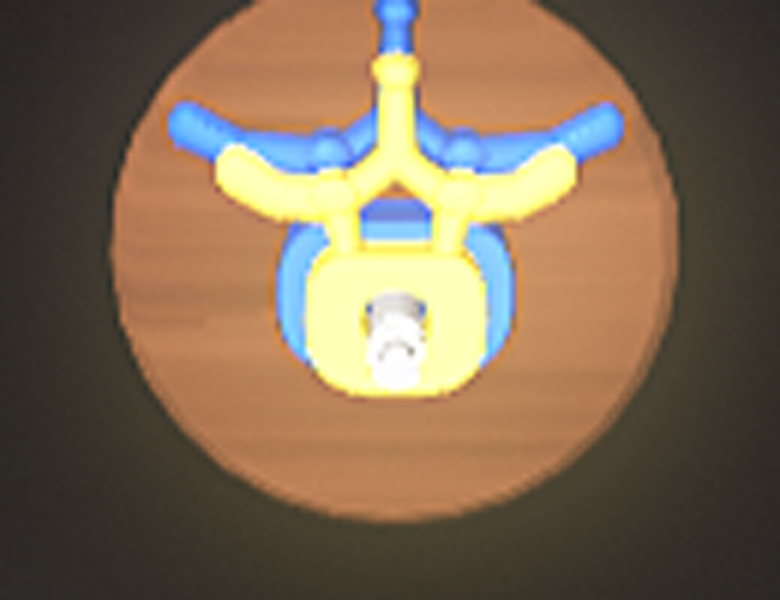

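Call:
step_arm(commands="1 0 45 0 0 0;0 0 50 0 0 0;0 0 40 0 0 0;0 0 22 0 0 0;0 0 12 0 0 0;0 0 0 0 0 0;0 0 0 0 0 0")

```text
t: 35.17
eef_pos: [0.6169, 0.2232, 0.0405]
ee_rot: [-3.141, -0.002, 0.355]
force: [0.6, 0.2, -0.3]
width: 0.06
```

Call:
step_arm(commands="0 0 0 0 0 0;0 0 0 0 0 0;0 0 0 0 0 0;0 0 0 0 0 0;0 0 0 0 0 0", jaw=25, grip_force=15)

```text
t: 35.8
eef_pos: [0.6163, 0.223, 0.0394]
ee_rot: [3.142, -0.0, 0.355]
force: [0.1, 0.1, 2.3]
width: 0.034
```

Call:
step_arm(commands="0 0 -3 0 0 0;0 0 -8 0 0 0;0 0 -15 0 0 0;0 0 -20 0 0 0;0 0 -30 0 0 0;0 0 -40 0 0 0;0 0 -45 0 0 0;0 0 0 0 0 0")

```text
t: 36.8
eef_pos: [0.6184, 0.224, 0.2061]
ee_rot: [-3.14, -0.009, 0.356]
force: [-0.2, 0.8, -1.8]
width: 0.0335
```

Run:
```python
from h import *
delta([.411,-.332,.20])
st=get_state();p=grab_frame("wrist");cv2.imwrite("pics/w21.png",p["frame"][:,:,::-1])
```

```text
pos [0.6184 0.224  0.2061] rot [-3.1403 -0.0089  0.3557] q6 1.282 t 36.8 w 33.5
shift mm [-388.1  449.     2.1] n@60: 7.483137052340063
```

View pics/w21.png

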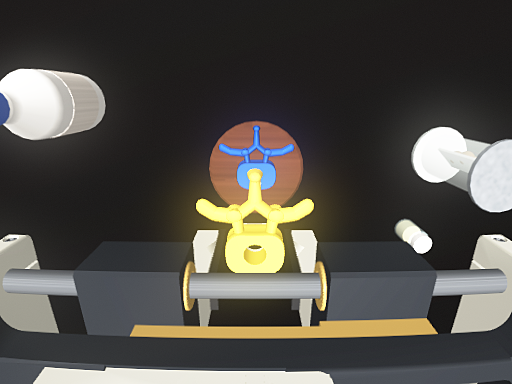

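Call:
step_arm(commands="-32.4 37.4 0 0 0 0;-32.4 37.4 0 0 0 0;-32.4 37.4 0 0 0 0;-32.4 37.4 0 0 0 0;-32.4 37.4 0 0 0 0;-32.4 37.4 0 0 0 0;-32.4 37.4 0 0 0 0;-32.4 37.4 0 0 0 0")

```text
t: 37.85
eef_pos: [0.4758, -0.149, 0.1997]
ee_rot: [-3.141, 0.001, 0.355]
force: [0.4, -0.5, -0.8]
width: 0.0338
```

Call:
step_arm(commands="-32.4 37.4 0 0 0 0;-32.4 37.4 0 0 0 0;-32.4 37.4 0 0 0 0;-32.4 37.4 0 0 0 0;0 0 0 0 0 0;0 0 0 0 0 0")

```text
t: 38.6
eef_pos: [0.4071, -0.3328, 0.1995]
ee_rot: [-3.141, 0.001, 0.354]
force: [0.4, 0.7, -0.8]
width: 0.034
```

Run:
```python
from h import *
delta([.411,-.332,.013])
st=get_state();p=grab_frame("wrist");cv2.imwrite("pics/w22.png",p["frame"][:,:,::-1])
spot(st,p,[.411,-.332])
```

```text
pos [ 0.4071 -0.3328  0.1995] rot [-3.1406e+00  7.0000e-04  3.5400e-01] q6 2.237 t 38.6 w 34.0
shift mm [  4.    0.7 186.5] n@60: 3.1085908570192458
145 [255.8 163.4] [ 0.4112 -0.3316  0.012 ] guess px [256 163]
1636 [255.9 153.3] [ 0.423  -0.3274  0.012 ] guess px [256 163]
6 [262.5 223. ] [ 0.34   -0.3675  0.012 ] guess px [256 163]
```

View pics/w22.png

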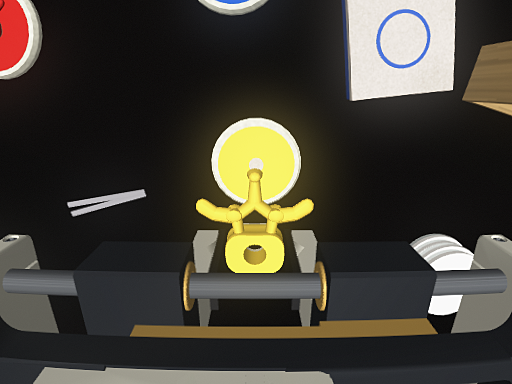

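Call:
step_arm(commands="3.5 0.7 45 0 0 0;0 0 50 0 0 0;0 0 45 0 0 0;0 0 30 0 0 0;0 0 11 0 0 0;0 0 4 0 0 0;0 0 0 0 0 0;0 0 0 0 0 0")

```text
t: 39.65
eef_pos: [0.4121, -0.3327, 0.0162]
ee_rot: [3.14, -0.002, 0.355]
force: [-0.4, -0.5, -0.1]
width: 0.0335
```

Call:
step_arm(commands="0 0 1 0 0 0;0 0 0.5 0 0 0;0 0 0 0 0 0")

```text
t: 40.02
eef_pos: [0.4112, -0.3325, 0.0137]
ee_rot: [3.142, -0.0, 0.355]
force: [0.5, -0.8, -0.4]
width: 0.0339
```

Call:
step_arm(commands="-0.5 0 1.5 0 0 0;0 0 1.2 0 0 0;0 0 0 0 0 0")

```text
t: 40.4
eef_pos: [0.4107, -0.3326, 0.0107]
ee_rot: [-3.141, 0.0, 0.355]
force: [0.2, -0.5, -1.0]
width: 0.0341
```

Call:
step_arm(commands="0 0 0 0 0 0;0 0 0 0 0 0;0 0 0 0 0 0;0 0 0 0 0 0", jaw=55)

```text
t: 40.9
eef_pos: [0.4108, -0.3326, 0.0109]
ee_rot: [3.142, -0.0, 0.355]
force: [0.8, 0.8, 0.0]
width: 0.0547
```

Call:
step_arm(commands="0 0 -10 0 0 0;0 0 -25 0 0 0;0 0 -40 0 0 0;0 0 -50 0 0 0;0 0 -50 0 0 0;0 0 -20 0 0 0;0 0 0 0 0 0;0 0 0 0 0 0")

```text
t: 41.9
eef_pos: [0.4102, -0.3323, 0.2054]
ee_rot: [-3.141, 0.0, 0.355]
force: [-0.2, -0.5, -0.3]
width: 0.055
```

Run:
```python
from h import *
delta([.6152,.2225,.21])
st=get_state();p=grab_frame("wrist");cv2.imwrite("pics/w23.png",p["frame"][:,:,::-1])
```

```text
pos [ 0.4102 -0.3323  0.2054] rot [-3.1409e+00  3.0000e-04  3.5500e-01] q6 2.235 t 41.9 w 55.0
shift mm [ 385.  -449.    -4.4] n@60: 7.482986373824793
```

View pics/w23.png

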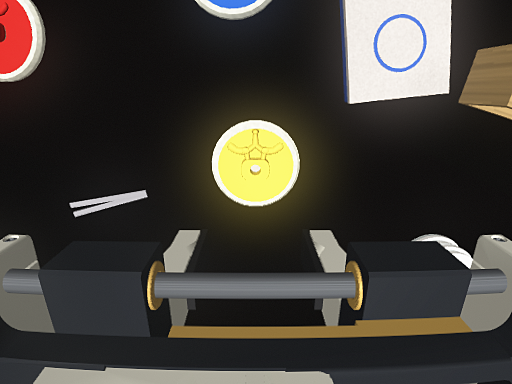

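Yellow stands over its spot at (256,169). Back to the stand for blue.

Call:
step_arm(commands="32 -37.4 0 0 0 0;32 -37.4 0 0 0 0;32 -37.4 0 0 0 0;32 -37.4 0 0 0 0;32 -37.4 0 0 0 0;32 -37.4 0 0 0 0;32 -37.4 0 0 0 0;32 -37.4 0 0 0 0", jaw=75)

```text
t: 42.95
eef_pos: [0.5465, 0.0384, 0.2047]
ee_rot: [3.142, 0.002, 0.355]
force: [1.1, -0.2, -0.6]
width: 0.0751
```

Call:
step_arm(commands="32 -37.4 0 0 0 0;32 -37.4 0 0 0 0;32 -37.4 0 0 0 0;32 -37.4 0 0 0 0;0 0 0 0 0 0;0 0 0 0 0 0")

```text
t: 43.7
eef_pos: [0.6141, 0.2214, 0.2043]
ee_rot: [3.141, 0.003, 0.356]
force: [-0.5, -0.7, -1.1]
width: 0.0753
```

Run:
```python
from h import *
delta([.6152,.2225,.021])
st=get_state();p=grab_frame("wrist");f=p["frame"]
c=proj(p,[[.6152,.2225,.086]],st)[0];print(c);c=c.astype(int)
cv2.imwrite("pics/w24z.png",cv2.resize(f[c[1]-60:c[1]+40,c[0]-65:c[0]+65,::-1],(780,600),interpolation=cv2.INTER_CUBIC)); print(c)
```

```text
pos [0.6141 0.2214 0.2043] rot [3.1409e+00 2.8000e-03 3.5560e-01] q6 1.282 t 43.7 w 75.3
shift mm [  2.   -0.7 183.3] n@60: 3.05441906723142
[254.92905426 181.35619943]
[254 181]
```

View pics/w24z.png

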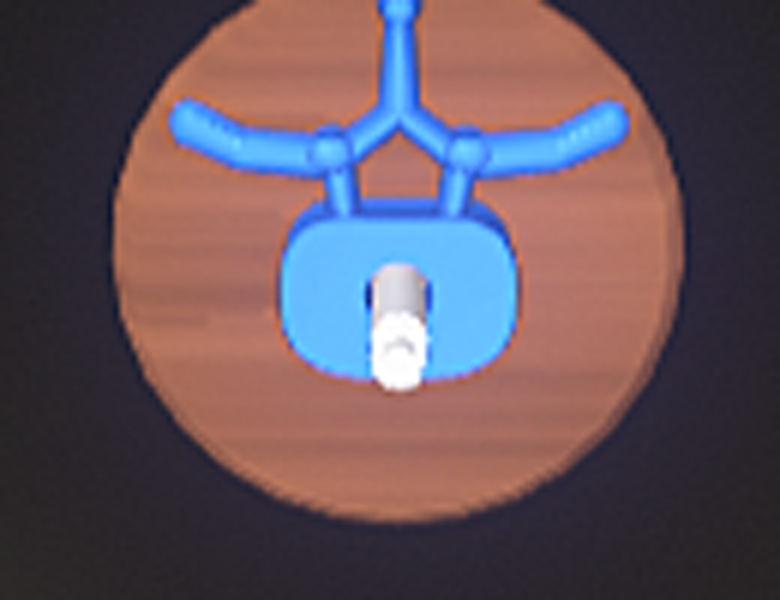

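Call:
step_arm(commands="1.5 -0.7 45 0 0 0;0 0 50 0 0 0;0 0 40 0 0 0;0 0 25 0 0 0;0 0 8 0 0 0;0 0 0 0 0 0")

```text
t: 44.5
eef_pos: [0.616, 0.2223, 0.0383]
ee_rot: [3.141, -0.0, 0.355]
force: [-0.0, 0.1, 1.0]
width: 0.075
```

Call:
step_arm(commands="0 0 5 0 0 0;0 0 5 0 0 0;0 0 4 0 0 0;0 0 0 0 0 0;0 0 0 0 0 0")

```text
t: 45.12
eef_pos: [0.616, 0.2229, 0.024]
ee_rot: [3.142, -0.0, 0.355]
force: [0.2, 0.3, -0.3]
width: 0.0748
```

Call:
step_arm(commands="0 0 0 0 0 0;0 0 0 0 0 0;0 0 0 0 0 0;0 0 0 0 0 0;0 0 0 0 0 0", jaw=35, grip_force=18)

```text
t: 45.75
eef_pos: [0.6159, 0.2228, 0.0239]
ee_rot: [3.142, 0.0, 0.355]
force: [0.1, -1.0, -0.2]
width: 0.0457
```

Call:
step_arm(commands="0 0 -3 0 0 0;0 0 -8 0 0 0;0 0 -15 0 0 0;0 0 -20 0 0 0;0 0 -35 0 0 0;0 0 -50 0 0 0;0 0 -50 0 0 0;0 0 0 0 0 0")

```text
t: 46.75
eef_pos: [0.6183, 0.224, 0.2116]
ee_rot: [-3.14, -0.01, 0.356]
force: [0.8, 0.2, -1.1]
width: 0.0459
```

Run:
```python
from h import *
delta([.611,-.2300,.20])
st=get_state();p=grab_frame("wrist");cv2.imwrite("pics/w25.png",p["frame"][:,:,::-1])
```

```text
pos [0.6183 0.224  0.2116] rot [-3.1401 -0.01    0.3558] q6 1.282 t 46.75 w 45.9
shift mm [-165.1  423.     9.4] n@60: 7.050786343903395
```

View pics/w25.png

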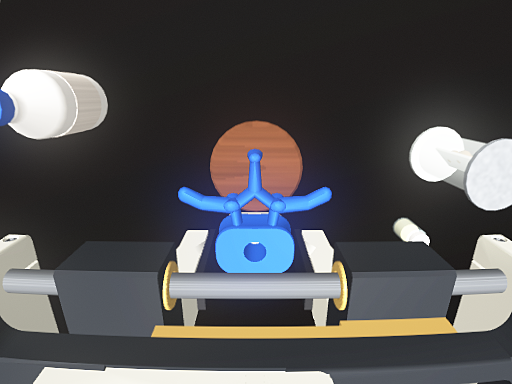

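Call:
step_arm(commands="-21 42.3 0 0 0 0;-21 42.3 0 0 0 0;-21 42.3 0 0 0 0;-21 42.3 0 0 0 0;-21 42.3 0 0 0 0;-12 42.3 0 0 0 0;-12 42.3 0 0 0 0;-12 42.3 0 0 0 0")

```text
t: 47.8
eef_pos: [0.6007, -0.1448, 0.2044]
ee_rot: [-3.141, 0.001, 0.355]
force: [1.1, 0.3, 0.1]
width: 0.046
```

Call:
step_arm(commands="-12 42.3 0 0 0 0;-12 42.3 0 0 0 0;0 0 0 0 0 0;0 0 0 0 0 0")

```text
t: 48.3
eef_pos: [0.6077, -0.231, 0.2042]
ee_rot: [-3.141, 0.001, 0.354]
force: [-0.2, 0.8, -0.3]
width: 0.0457
```

Run:
```python
from h import *
delta([.611,-.23,.024])
st=get_state();p=grab_frame("wrist");cv2.imwrite("pics/w26.png",p["frame"][:,:,::-1])
spot(st,p,[.611,-.23])
```

```text
pos [ 0.6077 -0.231   0.2042] rot [-3.1407e+00  1.1000e-03  3.5440e-01] q6 1.989 t 48.3 w 45.7
shift mm [  3.7   0.3 180.2] n@60: 3.0025192457214587
36 [261.4 163.2] [ 0.6133 -0.2367  0.012 ] guess px [255 163]
1470 [256.2 147.5] [ 0.6295 -0.2238  0.012 ] guess px [255 163]
47 [254.6 201.3] [ 0.5636 -0.2462  0.012 ] guess px [255 163]
```

View pics/w26.png

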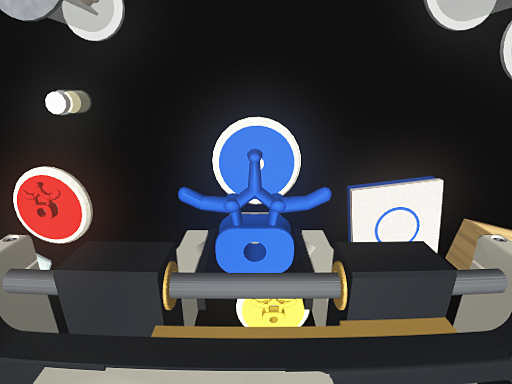

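Call:
step_arm(commands="3.5 0.3 45 0 0 0;0 0 50 0 0 0;0 0 45 0 0 0;0 0 25 0 0 0;0 0 9 0 0 0;0 0 4 0 0 0;0 0 0 0 0 0;0 0 0 0 0 0")

```text
t: 49.35
eef_pos: [0.6125, -0.2302, 0.0281]
ee_rot: [3.141, -0.002, 0.355]
force: [0.4, -0.6, -1.1]
width: 0.0457
```

Call:
step_arm(commands="0 0 1 0 0 0;0 0 1 0 0 0;0 0 0 0 0 0")

```text
t: 49.72
eef_pos: [0.6116, -0.2302, 0.0249]
ee_rot: [-3.142, 0.0, 0.355]
force: [-0.5, -0.6, 0.8]
width: 0.0457
```

Run:
```python
from h import *
delta([.611,-.2305,.0209]);print(get_state()["force"])
p=grab_frame("wrist");cv2.imwrite("pics/w27.png",p["frame"][:,:,::-1])
```

```text
pos [ 0.6116 -0.2302  0.0249] rot [-3.1415e+00  1.0000e-04  3.5500e-01] q6 1.988 t 49.73 w 45.7
shift mm [-0.7  0.1  4. ] n@60: 0.06595118892369507
[-0.5235443  -0.59306068  0.80557881]
```

View pics/w27.png

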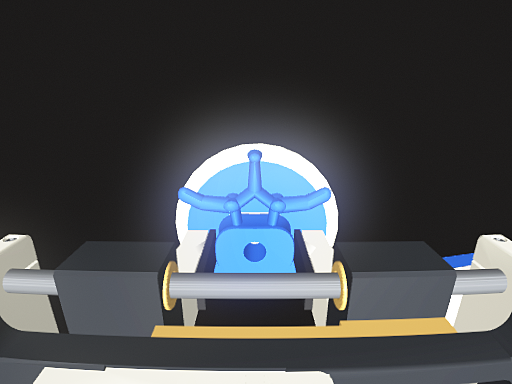

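Call:
step_arm(commands="0 0 2 0 0 0;0 0 1.3 0 0 0;0 0 0.5 0 0 0;0 0 0 0 0 0")

```text
t: 50.28
eef_pos: [0.6117, -0.2302, 0.0211]
ee_rot: [-3.142, 0.0, 0.355]
force: [0.9, -0.5, -0.9]
width: 0.046
```

Call:
step_arm(commands="0 0 0 0 0 0;0 0 0 0 0 0;0 0 0 0 0 0;0 0 0 0 0 0", jaw=68)

```text
t: 50.78
eef_pos: [0.6117, -0.2302, 0.0211]
ee_rot: [3.142, -0.0, 0.355]
force: [-0.5, 0.4, 0.2]
width: 0.0675
```

Call:
step_arm(commands="0 0 -10 0 0 0;0 0 -25 0 0 0;0 0 -40 0 0 0;0 0 -50 0 0 0;0 0 -50 0 0 0;0 0 -20 0 0 0;0 0 0 0 0 0;0 0 0 0 0 0")

```text
t: 51.78
eef_pos: [0.6112, -0.23, 0.2155]
ee_rot: [-3.141, 0.001, 0.355]
force: [-0.0, -0.4, -0.6]
width: 0.0679
```

Run:
```python
from h import *
p=grab_frame("wrist");cv2.imwrite("pics/w28.png",p["frame"][:,:,::-1])
p=grab_frame("scene");cv2.imwrite("pics/s28.png",p["frame"][:,:,::-1])
p=grab_frame("top");cv2.imwrite("pics/t28.png",p["frame"][:,:,::-1])
```

```text
(no output)
```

View pics/w28.png

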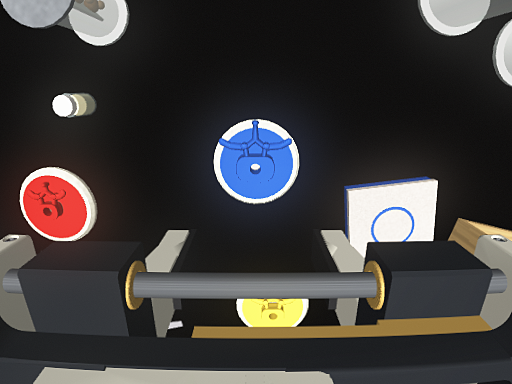

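View pics/s28.png

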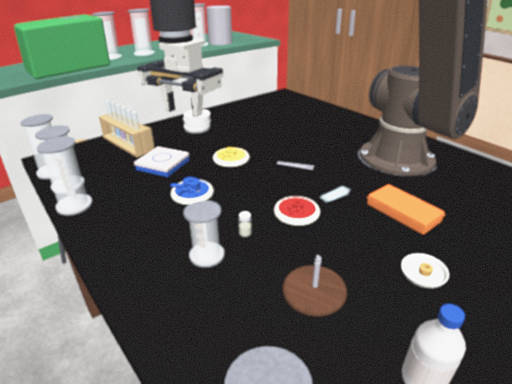

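View pics/t28.png

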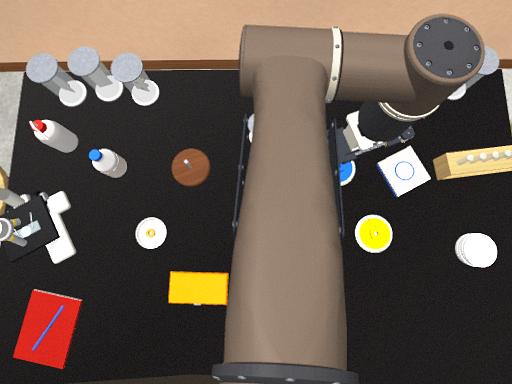

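Every vertebra stands over its own spot (blue in the wrist view at (256,168)), the nut lies in the dish, and the jar is still at (204,233). Handing in.

```bash
python3 -c "
from station import *
print(get_state()['t']); print(job_done())"
```

```text
51.925
the job is handed in; nothing more can be done
None
```

The set is taken apart and I handed the job in at about 52 s of the 136 s allowed; `job_done` gave no verdict.

- **Nut:** I unscrewed it counter-clockwise by about 7.1 rad in two grips, lifted it off and laid it in the dish. The wrist picture after release showed it flat and near the centre.
- **Vertebrae:** Red, yellow and blue were each lifted straight off the post and set on their own base. In the last wrist pictures each stands upright, with the white spot visible through its hole. By the tool position at release they are within about 1–2 mm of the measured base centres.
- **Jar:** It stands where it did at the start in the last scene picture. The gripper passed well above it.

**Checks that disagreed:**
- **Fingertips:** They turned out to end about 10 mm behind the reported TCP, not 25 mm ahead as stated. My first two closings missed the nut above its top, so I used the measured offset from then on.
- **Cameras:** The scene and top cameras differed by up to about 1 cm on base positions when I fitted the base outlines. I checked the red and yellow bases with the wrist camera. For blue the carried piece hid the spot, so I used the top-camera position.
- **Thread:** A test lift after the first 5.8 rad still met about 4 N, so I regripped and turned further before lifting.
- **Force:** Setting the nut down pressed the dish with about 19 N for a moment, under the 40 N limit.

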